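# Load a round bar in the arbor press and bring the ram down on it

### The arm

A 6-joint arm with a two-finger parallel gripper is mounted at the origin on the work surface. World frame = base frame: x ahead of the robot, y to its left, z up, the work surface at z = 0. Lengths are in m, angles in rad, forces in N, time in s.
With the tool pointing down it reaches from about 0.35 to 1 m from the base axis. Payload 7.1 kg.
Tool frame: the origin (TCP) lies at the centre of the arm's flange, where the gripper is bolted on; the fingertips stand 173 mm ahead of it and the grasp point (between the pads) lies manip.pinch_z ahead of it (manip.pinch_z is the distance from the TCP to the grasp point, in m); z points along the fingers, y is the direction in which the jaws open and shut (so a half turn about z gives the same grasp; the last joint's range is limited). The gripper opens to 85 mm and grips with 20 to 120 N. Pads are 22 mm wide; open, the fingers measure 114 mm over their backs; the gripper's body (76 mm by 85 mm) begins 54 mm behind the grasp point. The pads swing forward as they close: fully open they stand 13 mm farther back than shut.
Start: joints at [-1.366, 0.423, 1.63, -0, 1.089, -0.019], TCP at [0.139, -0.609, 0.405] pointing down, gripper open.
Joint ranges: [-3, 3], [-0.9, 2.11], [0.09, 2.58], [-1.31, 4.45], [0.11, 2.69], [-2.54, 2.54]. Speed limits (rad/s): [2.39, 2.39, 3.01, 3.14, 3.14, 3.14].

### API

Orientations are given as a 3x3 rotation matrix whose columns are the frame's x, y, z axes.
In Python, from station import telemetry, optics, manip gives the robot as it stands. The module is installed in compiled form; this text tells all that it offers.
- The arm moves only by the tool step_arm, never from a script. Its argument "increments" is a list of rows, each an object with "xyz": the shift along the tool's x, y, z in m, a list of three; "delta_rot": the turn, a rotation vector about the tool's x, y, z in degrees, a list of three. A call has 1 to 12 rows; each row shifts and turns the commanded pose from where the row before left it, along the tool's axes as they then stand; what a row does not reach is not made up. A row lasts 1/10 s, in which the tool goes at most 50 mm and 8.59 degrees, less where a joint would pass 70% of its speed; a pose out of reach is approached as far as the arm can. A call is refused whole if a number of a shift passes 0.05 or a number of a turn 8.59, either way. A call with a gripper value outside its range is refused whole. "gripper" is the finger opening in m, from 0 to 0.0854, set as the call begins (left out, the last holds). The fingers move at their own pace and stop on an object; "force" is the grip in N (left out, the last holds). Time passes only in rows, so rows that do not move let the fingers close. It gives the time, the measured TCP pose, the force and the opening at its end, in the units of the state.
- telemetry.state(): the state, without advancing time (a new reading comes with each control period).
- optics.read_camera(name): name is "side" or "top" or "wrist"; returns a dict with "frame" (384x512x3 uint8, red, green, blue), "vfov" (degrees; the focal length in pixels is half the picture's height over the tangent of half this angle, whatever the lens; pixels are square), "cx", "cy" (the principal point, pixels), "k1" (the pictures are not rectified: a ray, as slopes to the right and down, at radius r is drawn at 1 + k1 r^2 times it, then the intrinsics apply), "cam_to_world" (4x4, takes a point from camera to world coordinates); the wrist camera has in their place "mount" (4x4, takes a point from camera to tool coordinates, whose origin is the TCP and whose axes are the flange's). Camera axes: x right, y down, z forward; pixel columns grow to the right and rows downward; lengths in m; the calibration is good to about 2 mm. A picture is of the moment at which its call begins: read the wrist's pose just before it. There is no depth.
- manip.hand_in(): hands the job in, once; it reports no verdict.
The state is a dict: "time": time; "joint_pos": joint angles; "joint_velocities": joint speeds; "effort": joint torques, N m; "ee_pos": TCP position; "orientation": TCP orientation; "contact_force": force on the tool from outside, world axes, zero at the start; "ft_torque": the same for the moment, N m; "width": opening from 0.0 (shut) to 1.0 (fully open).
Only numpy, scipy, OpenCV 4.12 (cv2) and the standard library are available. Lean on these libraries where they do the work, as an engineer would, in place of code of your own. Each camera call takes 0.05 s, during which the arm holds its last target. There are 200 camera calls.

### The job

Lay the short thick round bar in the V-block of the arbor press, under the ram, well down in the V and sticking out about equally in front and behind; mind that it does not roll away on the bench. Let go of it, then pull the press lever down until the ram rests on the bar, and leave it so. Leave the square bar, the thin rod and all the other things on the bench where they lie.

Things in the scene. Friction and masses are not known exactly. Their poses are not given: they have to be found in the camera images.
- round_bar: The work: a solid dark steel round bar, 28 mm in diameter, 130 mm long, about 0.6 kg, lying on its side on the bench, where it rolls freely. Origin at its middle, on its axis (14 mm above the bench); x along its axis, both ends alike. Of the other two dark bars near it one is square, the other only 12 mm thick.
- press: Grey cast arbor press, fixed, its place and turn vary. Origin on the bench below the ram's axis; x from its open front (roughly facing the robot) to its back, y to its left seen from the front, z up. Deck 138 mm wide, from x -80 to +200 mm, top at 55 mm; on it a round plate of 60 mm radius, top at 75 mm, carrying the V-block. Column (62 mm wide) from x 110 mm back.
- v_seat (a point): Where the seated round bar has its middle: on its axis, 117 mm above the bench, over the V-block's middle. The V is a right-angled groove along x, 40 mm wide at its top, 20 mm deep (root 20 mm below this point), open at both ends. The V-block is 40 mm long along x, 64 mm wide, its shoulders level with this point; the bar sticks out 45 mm in front and behind. Axes as press.
- head_edge (a point): Middle of the lower front edge of the press's head, the 66 mm wide casting, 92 mm high, that guides the ram and overhangs the V-block: 200 mm above the bench, 40 mm in front of the ram's axis (screw heads to 45 mm). A hand laying the bar by its front end must lean back to the front, some 35 to 45 degrees from vertical, to clear it.
- ram_nose (a point): Centre of the ram's flat lower face, 28 mm square; the ram slides straight up and down in the head, driven by the lever. 157 mm above the bench with the lever fully up, 26 mm above the top of a seated bar.
- lever (a joint): The press lever, in rad: 0 fully up, growing as its knob is pulled down; it points to the press's front, 0.55 rad above level at 0, level at 0.55, below level beyond. It drives the ram down 22 mm per rad; the ram meets a seated bar at about 1.18; stop at 1.30. Friction keeps it where it is left; a light pull of 2 to 5 N at the knob moves it.
- lever_knob (a point): Centre of the black ball knob, 32 mm in diameter, on the front end of the lever (14 mm round bar), on the right of the press seen from the front. It moves with the lever on a circle of 185 mm radius about lever_pivot, in the upright plane along the press's x. A 28 mm ball sits on the lever's short rear end.
- lever_pivot (a point): Fixed point on the lever's level turning axis, in the plane of the knob's circle: 36 mm behind the ram's axis, 105 mm to the right of it seen from the front, 246 mm above the bench. Axes as press; the lever turns about y.
- square_bar: Bystander: dark steel square bar, 28 x 28 x 130 mm, lying near the round bar. Origin at its centre, x along it.
- thin_rod: Bystander: dark steel round rod, 12 mm thick and 150 mm long, lying near the round bar; it rolls too. Origin at its centre, x along it.
- hammer: Bystander: cross-peen hammer lying on the bench, 310 mm long overall, 40 mm high, wooden handle. Origin on the bench below a point on the handle, 85 mm from the head; x towards the head.
- tongs: Bystander: dark steel forge tongs lying on the bench, 390 mm long, 18 mm high. Origin on the bench between the reins, 60 mm behind the rivet; x towards the jaws.
- chisel: Bystander: cold chisel lying on the bench, 165 mm long, 18 mm thick. Origin on its underside near the middle; x towards the edge.
- wire_brush: Bystander: flat hand brush with a wooden handle, lying on the bench in front of the press, to the right, its length along x. Origin on its underside.
- wax_tin: Bystander: flat round aluminium tin, 80 mm in diameter and 35 mm high. Origin at the centre of its underside.
- flat_offcut: Bystander: piece of dark flat steel bar, 150 x 40 x 8 mm, lying flat. Origin at the centre of its underside, x along it.
Things that resemble listed ones, but are neither listed nor needed, are in the scene too. What is shaped like the round_bar but blue, green or yellow is not meant.

How it is judged:
By the outcome, as a careful person would: the job done as asked, in the order asked, and still so for the second after the job is handed in, with the robot touching nothing.
It also fails if it takes over 70 s, if anything falls off the work surface, if the arm or the gripper's body presses on something with over 40 N, if the wrist force passes 120 N, or if a joint passes its speed limit or range.

## Working session

There is one attempt and no reset: what is moved stays moved. The work goes in short steps, Python scripts to look and compute and a tool call to move; the robot and the scene stay as the last step left them, time stands still between calls to the robot, and variables do not carry over. Pictures are saved under pics/ and viewed, about 8 in all and at most 12, crops included, and the job is handed in when it is done.

Besides the shell and the picture viewer there is one more tool, called after "Call:" as name(argument=value, ...), one argument or row to a line, values as JSON. step_arm: Moves the arm, as the interface text tells. Its arguments: {"type":"object","properties":{"increments":{"type":"array","items":{"type":"object","properties":{"xyz":{"type":"array","items":{"type":"number"}},"delta_rot":{"type":"array","items":{"type":"number"}}}}},"gripper":{"type":"number"},"force":{"type":"number"}},"required":["increments"]}

```bash
mkdir -p pics
cat > h.py <<'E'
import numpy as np, cv2
from station import telemetry, optics, manip
def grab(name, fn=None):
    s=telemetry.state(); c=optics.read_camera(name)
    if name=="wrist":
        T=np.eye(4);T[:3,:3]=np.array(s["orientation"]);T[:3,3]=s["ee_pos"]
        M=T@np.array(c["mount"])
    else: M=np.array(c["cam_to_world"])
    c["M"]=M
    if fn: cv2.imwrite("pics/"+fn,cv2.cvtColor(np.asarray(c["frame"]),cv2.COLOR_RGB2BGR))
    np.save("pics/"+name+".npy",dict(M=M,vfov=c["vfov"],cx=c["cx"],cy=c["cy"],k1=c["k1"]),allow_pickle=True)
    return c
def load(name): return np.load("pics/"+name+".npy",allow_pickle=True).item()
def ray(c,u,v):
    f=192/np.tan(np.radians(c["vfov"])/2)
    d=np.array([(u-c["cx"])/f,(v-c["cy"])/f]);p=d.copy()
    for _ in range(30): p=d/(1+c["k1"]*(p@p))
    r=c["M"][:3,:3]@np.array([p[0],p[1],1]);return c["M"][:3,3],r/np.linalg.norm(r)
def atz(c,u,v,z):
    o,r=ray(c,u,v);return o+r*(z-o[2])/r[2]
def proj(c,P):
    f=192/np.tan(np.radians(c["vfov"])/2)
    q=np.linalg.inv(c["M"])@np.append(P,1);p=q[:2]/q[2];p=p*(1+c["k1"]*(p@p));return p*f+[c["cx"],c["cy"]]
E
python3 - <<'E'
from h import *
a=grab("top","a.png");b=grab("side","b.png")
im=[cv2.imread("pics/a.png"),cv2.imread("pics/b.png")]
cv2.imwrite("pics/a2.png",cv2.resize(im[0],(800,600),interpolation=cv2.INTER_CUBIC));cv2.imwrite("pics/b2.png",cv2.resize(im[1],(800,600),interpolation=cv2.INTER_CUBIC))
for c in(a,b):print(c["M"].round(3),c["vfov"],c["cx"],c["cy"],c["k1"])
s=telemetry.state();print(s,manip.pinch_z)
E
```

```text
[[ 0.113 -0.971  0.211  0.256]
 [-0.994 -0.111  0.021  0.014]
 [ 0.003 -0.212 -0.977  1.323]
 [ 0.     0.     0.     1.   ]] 56.894684607292426 261.0061849503254 190.87414240631438 -0.05059515715867324
[[-0.974 -0.114  0.194  0.277]
 [-0.225  0.527 -0.82   0.944]
 [-0.009 -0.842 -0.539  0.823]
 [ 0.     0.     0.     1.   ]] 53.24747592697113 254.10187421017622 193.78651786914213 -0.12465947022954604
{'time': 0.1, 'joint_pos': array([-1.36599078e+00,  4.23782353e-01,  1.63058352e+00,  2.55553734e-05,
        1.08858834e+00, -1.89790335e-02]), 'joint_velocities': array([ 0.0013183 , -0.00304758, -0.00470921, -0.00133881, -0.00226157,
       -0.00019041]), 'effort': array([-2.84401249e-04, -5.58428621e+01, -2.82444799e+01,  1.04412658e-05,
        2.91618679e-03,  2.45551223e-05]), 'ee_pos': array([ 0.13869303, -0.60917248,  0.40402387]), 'orientation': array([[ 9.75067194e-01,  2.21909673e-01, -2.54740054e-04],
       [ 2.21909814e-01, -9.75066277e-01,  1.33770190e-03],
       [ 4.84605550e-05, -1.36087856e-03, -9.99999073e-01]]), 'contact_force': array([-0.22183144,  0.14751651, -0.8242532 ]), 'ft_torque': array([-0.03397316, -0.00052389,  0.01184673]), 'width': 1.0042948815709967} 0.1547
```

View pics/a2.png

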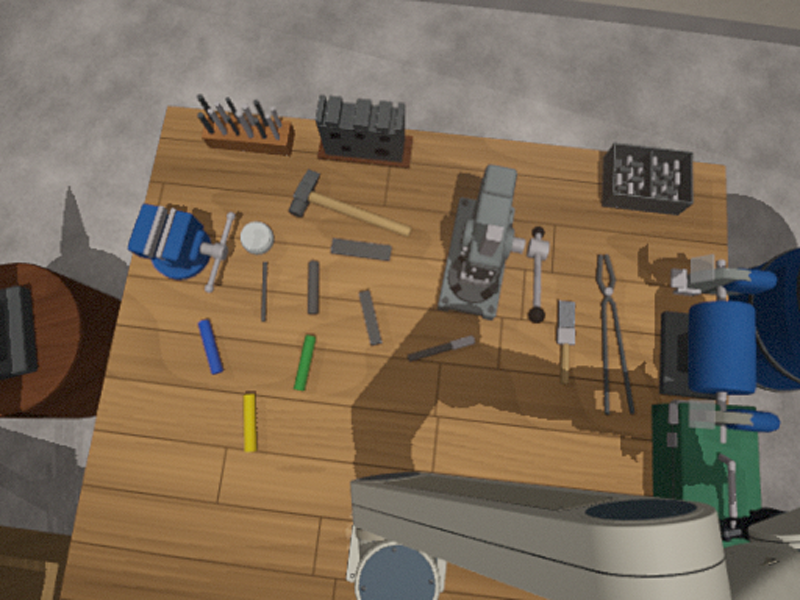

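View pics/b2.png

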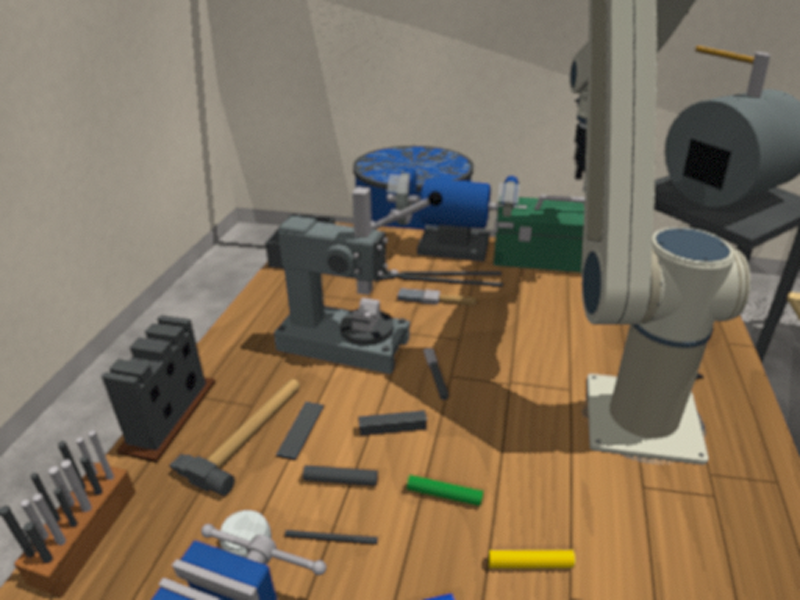

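Three dark bars in the top view (800x600): (313,287), (370,317) and a thin one at (264,290), which is the thin rod. In the side view, (340,475) looks round and (392,422) looks square. I'll confirm with one enlarged composite, which also shows the press.

Run:
```python
import cv2,numpy as np
a=cv2.imread("pics/a.png");b=cv2.imread("pics/b.png")
# top crop x150..250,y150..225 x4 ; side 180..280,y255..330 x4 ; press top 270..370,y95..210 ; press side 170..320,y110..250
L=cv2.INTER_CUBIC
t1=cv2.resize(a[155:230,155:255],(400,300),interpolation=L)
t2=cv2.resize(b[255:330,185:285],(400,300),interpolation=L)
t3=cv2.resize(a[130:205,270:370],(400,300),interpolation=L)
t4=cv2.resize(b[165:240,175:275],(400,300),interpolation=L)
cv2.imwrite("pics/c.png",np.vstack([np.hstack([t1,t2]),np.hstack([t3,t4])]))
```

```text
(no output)
```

View pics/c.png

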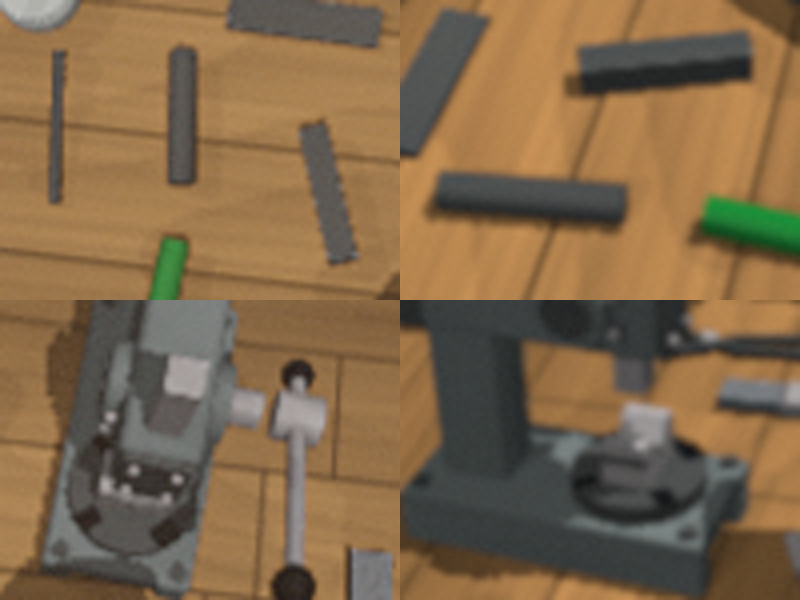

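The crop confirms it: the bar at top-view native px (200.5,184) has rounded shading and round ends, so it's the round bar. The one at top right has flat faces and is the square bar, and the thin rod is 12 mm. Next I locate the bar and the press.

Run:
```python
from h import *
c=load("top");s=load("side")
print("bar ends",atz(c,200.75,166.75,.018),atz(c,200.25,201,.018))
# side silhouettes: ends mid at side crop
for u,v in((436,190),(625,205)): print("side end",atz(s,(u-400)/4+185,v/4+255,.014))
fl=atz(c,280.5,197,.055);fr=atz(c,317,203.5,.055);print(fl,fr,np.linalg.norm(fl-fr))
k=atz(c,343.25,201,.343);r=atz(c,344.5,148.8,.22);print("knob",k,r)
ks=proj(s,k);print(ks, "seen ~",(436*.64,199*.64))
y=(fl-fr);print("yaw from deck",np.degrees(np.arctan2(-y[0],y[1])))
```

```text
bar ends [0.60601624 0.28184092 0.018     ] [0.47385994 0.26380132 0.018     ]
side end [0.6058979  0.28826063 0.014     ]
side end [0.47612249 0.27176416 0.014     ]
[ 0.51568996 -0.03207738  0.055     ] [ 0.50677425 -0.16658786  0.055     ] 0.13480563448931537
knob [ 0.46537982 -0.19889944  0.343     ] [ 0.66623529 -0.21874308  0.22      ]
[278.44856763 125.83899989] seen ~ (279.04, 127.36)
yaw from deck -3.7921706034935436
```

Run:
```python
from h import *
c=optics.read_camera("wrist");print(np.array(c["mount"]).round(4),c["vfov"],c["cx"],c["cy"],c["k1"])
```

```text
[[-6.000e-04 -9.459e-01 -3.244e-01  8.330e-02]
 [ 1.000e+00 -5.000e-04 -3.000e-04 -1.000e-04]
 [ 2.000e-04 -3.244e-01  9.459e-01  3.160e-02]
 [ 0.000e+00  0.000e+00  0.000e+00  1.000e+00]] 60.53642639664383 258.41582539085493 191.43912169467293 0.004512732564627627
```

Call:
step_arm(
  increments=[
    {"xyz": [0,0,-0.045]},
    {"xyz": [0,0,-0.045]},
    {"xyz": [0,0,-0.045]},
    {"xyz": [0,0,-0.045]},
    {"xyz": [0.025,-0.034,0]},
    {"xyz": [0.025,-0.034,0]},
    {"xyz": [0.025,-0.034,0]},
    {"xyz": [0.025,-0.034,0]},
    {"xyz": [0.025,-0.034,0]},
    {"xyz": [0.025,-0.034,0]},
    {"xyz": [0.025,-0.034,0]},
    {"xyz": [0.025,-0.034,0]},
  ],
  gripper=0.06,
  force=100,
)

```text
invalid input
```

Call:
step_arm(
  increments=[
    {"xyz": [0.025,-0.034,0]},
    {"xyz": [0.025,-0.034,0]},
    {"xyz": [0.025,-0.034,0]},
    {"xyz": [0.025,-0.034,0]},
    {"xyz": [0.025,-0.034,0]},
    {"xyz": [0.025,-0.034,0]},
    {"xyz": [0.025,-0.034,0]},
    {"xyz": [0.025,-0.034,0]},
  ],
)

```text
invalid input
```

Call:
step_arm(
  increments=[
    {"xyz": [0,0,-0.045],"delta_rot": [0,0,0]},
    {"xyz": [0,0,-0.045],"delta_rot": [0,0,0]},
    {"xyz": [0,0,-0.045],"delta_rot": [0,0,0]},
    {"xyz": [0,0,-0.045],"delta_rot": [0,0,0]},
    {"xyz": [0.025,-0.034,0],"delta_rot": [0,0,0]},
    {"xyz": [0.025,-0.034,0],"delta_rot": [0,0,0]},
    {"xyz": [0.025,-0.034,0],"delta_rot": [0,0,0]},
    {"xyz": [0.025,-0.034,0],"delta_rot": [0,0,0]},
    {"xyz": [0.025,-0.034,0],"delta_rot": [0,0,0]},
    {"xyz": [0.025,-0.034,0],"delta_rot": [0,0,0]},
    {"xyz": [0.025,-0.034,0],"delta_rot": [0,0,0]},
    {"xyz": [0.025,-0.034,0],"delta_rot": [0,0,0]},
  ],
  gripper=0.06,
  force=100,
)

```text
time: 1.35
ee_pos: [0.2735, -0.2981, 0.5846]
orientation: [[0.975, 0.221, 0.0], [0.221, -0.975, 0.0], [0.0, -0.0, -1.0]]
contact_force: [0.1, -0.4, -0.2]
width: 0.702
```

Call:
step_arm(
  increments=[
    {"xyz": [0.016,-0.038,0],"delta_rot": [0,0,0]},
    {"xyz": [0.016,-0.038,0],"delta_rot": [0,0,0]},
    {"xyz": [0.016,-0.038,0],"delta_rot": [0,0,0]},
    {"xyz": [0.016,-0.038,0],"delta_rot": [0,0,0]},
    {"xyz": [0.016,-0.038,0],"delta_rot": [0,0,0]},
    {"xyz": [0.016,-0.038,0],"delta_rot": [0,0,0]},
    {"xyz": [0.016,-0.038,0],"delta_rot": [0,0,0]},
    {"xyz": [0.016,-0.038,0],"delta_rot": [0,0,0]},
    {"xyz": [0,0,0],"delta_rot": [0,7.5,0]},
    {"xyz": [0,0,0],"delta_rot": [0,7.5,0]},
    {"xyz": [0,0,0],"delta_rot": [0,7.5,0]},
    {"xyz": [0,0,0],"delta_rot": [0,7.5,0]},
  ],
)

```text
time: 2.55
ee_pos: [0.3305, 0.0253, 0.5847]
orientation: [[0.842, 0.223, 0.492], [0.192, -0.975, 0.112], [0.504, 0.0, -0.863]]
contact_force: [1.0, 0.1, -0.0]
width: 0.704
```

Call:
step_arm(
  increments=[
    {"xyz": [0,0,0],"delta_rot": [0,7.5,0]},
    {"xyz": [0,0,0],"delta_rot": [0,7.5,0]},
    {"xyz": [0,0,0],"delta_rot": [0,0,0]},
  ],
)

```text
time: 2.85
ee_pos: [0.3297, 0.0249, 0.584]
orientation: [[0.689, 0.221, 0.69], [0.156, -0.975, 0.157], [0.708, -0.0, -0.707]]
contact_force: [-0.3, 0.4, 0.0]
width: 0.701
```

Run:
```python
from h import *
w=grab("wrist","w1.png");im=cv2.imread("pics/w1.png")
cv2.imwrite("pics/w1b.png",cv2.resize(im,(800,600),interpolation=cv2.INTER_CUBIC))
print(w["M"].round(3),telemetry.state()["joint_pos"])
```

```text
[[ 0.221 -0.876  0.429  0.408]
 [-0.975 -0.198  0.098  0.043]
 [-0.    -0.44  -0.898  0.621]
 [ 0.     0.     0.     1.   ]] [-0.02862718 -0.40940808  2.14115871  0.28983645  0.66400357  1.15969831]
```

View pics/w1b.png

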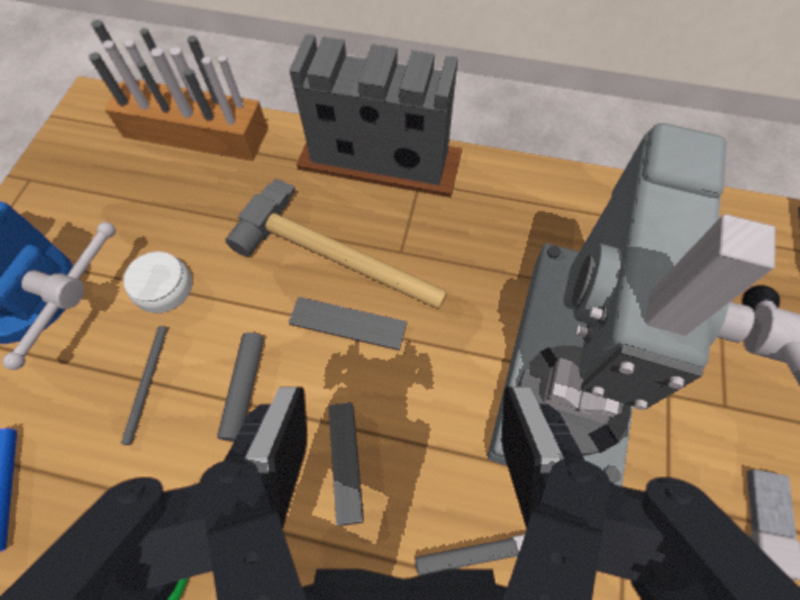

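Run:
```python
from h import *
w=load("wrist");k=.64
for n,u,v,z in(("far",253.5,336,.020),("near",229,432,.020),("deckFL",490,455,.055),("deckFR",622,480,.055),("deckBL",545,247,.055)):
    print(n,atz(w,u*k,v*k,z).round(4))
s=load("side");t=load("top")
for yaw in(-3,-4.5,-6):
  R=cv2.Rodrigues(np.array([0,0,np.radians(yaw)]))[0]
  for P in((-.08,.069,.055),(-.08,-.069,.055),(.2,.069,.055),(-.1217,-.105,.343)):
    X=np.array([.591,-.105,0])+R@np.array(P)
    print(yaw,P,proj(w,X).round(1)/k,proj(t,X).round(1),proj(s,X).round(1))
```

```text
far [0.6033 0.2809 0.02  ]
near [0.4842 0.2672 0.02  ]
deckFL [ 0.5183 -0.0263  0.055 ]
deckFR [ 0.5237 -0.1644  0.055 ]
deckBL [ 0.7918 -0.0568  0.055 ]
-3 (-0.08, 0.069, 0.055) [494.6875 459.6875] [280.4 197.3] [252.8 225.8]
-3 (-0.08, -0.069, 0.055) [626.71875 497.5    ] [317.9 203.4] [263.5 203.2]
-3 (0.2, 0.069, 0.055) [537.34375 243.90625] [291.6 126.3] [175.5 212.7]
-3 (-0.1217, -0.105, 0.343) [927.65625 552.5    ] [344.8 201.7] [279.1 125.3]
-4.5 (-0.08, 0.069, 0.055) [493.125   457.34375] [279.9 196.7] [252.1 226.1]
-4.5 (-0.08, -0.069, 0.055) [624.53125 498.59375] [317.2 203.8] [263.8 203.6]
-4.5 (0.2, 0.069, 0.055) [541.5625 243.75  ] [293.1 126.1] [175.7 211.8]
-4.5 (-0.1217, -0.105, 0.343) [921.25    556.40625] [343.6 202.4] [279.7 125.8]
-6 (-0.08, 0.069, 0.055) [491.71875 455.     ] [279.5 196.1] [251.3 226.4]
-6 (-0.08, -0.069, 0.055) [622.1875 499.6875] [316.6 204.1] [264.1 204. ]
-6 (0.2, 0.069, 0.055) [545.78125 243.59375] [294.5 126. ] [176.  210.9]
-6 (-0.1217, -0.105, 0.343) [914.6875 560.3125] [342.3 203.1] [280.3 126.3]
```

```bash
cat >> h.py <<'E'
from scipy.spatial.transform import Rotation as Ro
def goalR(yaw,tilt):
    y,t=np.radians([yaw,tilt]);f=np.array([np.cos(y),np.sin(y),0]);u=np.array([0,0,1.])
    z=f*np.sin(t)-u*np.cos(t);x=f*np.cos(t)+u*np.sin(t);return np.c_[x,np.cross(z,x),z]
def plan(G,yaw,tilt,rot_first=True):
    s=telemetry.state();R=np.array(s["orientation"]);p=np.array(s["ee_pos"]);Rg=goalR(yaw,tilt)
    rv=Ro.from_matrix(R.T@Rg).as_rotvec(degrees=True)
    tg=np.array(G)-manip.pinch_z*Rg[:,2]
    d=tg-p;print("G now",(p+manip.pinch_z*R[:,2]).round(4),"rot",rv.round(2),"TCPgoal",tg.round(4),"d",d.round(4),"|",np.linalg.norm(d).round(3),"tool-after-rot",(Rg.T@d).round(4),"F",s["contact_force"].round(1),"w",round(s["width"]*.0854,4),"t",s["time"])
E
python3 - <<'E'
from h import *
plan([.488,.2685,.12],7.2,45)
print(telemetry.state()["orientation"].round(3),goalR(7.2,45).round(3))
E
```

```text
G now [0.4364 0.0492 0.4746] rot [-3.97  0.17  3.95] TCPgoal [0.3795 0.2548 0.2294] d [ 0.0494  0.2299 -0.3549] | 0.426 tool-after-rot [-0.1959 -0.2218  0.306 ] F [ 0.2 -0.6 -0.1] w 0.0601 t 2.9
[[ 0.692  0.222  0.687]
 [ 0.157 -0.975  0.157]
 [ 0.705 -0.    -0.709]] [[ 0.702  0.125  0.702]
 [ 0.089 -0.992  0.089]
 [ 0.707  0.    -0.707]]
```

Call:
step_arm(
  increments=[
    {"xyz": [0,0,0],"delta_rot": [-4,0.2,4]},
    {"xyz": [-0.018,-0.02,0.028],"delta_rot": [0,0,0]},
    {"xyz": [-0.018,-0.02,0.028],"delta_rot": [0,0,0]},
    {"xyz": [-0.018,-0.02,0.028],"delta_rot": [0,0,0]},
    {"xyz": [-0.018,-0.02,0.028],"delta_rot": [0,0,0]},
    {"xyz": [-0.018,-0.02,0.028],"delta_rot": [0,0,0]},
    {"xyz": [-0.018,-0.02,0.028],"delta_rot": [0,0,0]},
    {"xyz": [-0.018,-0.02,0.028],"delta_rot": [0,0,0]},
    {"xyz": [-0.018,-0.02,0.028],"delta_rot": [0,0,0]},
    {"xyz": [-0.018,-0.02,0.028],"delta_rot": [0,0,0]},
    {"xyz": [-0.018,-0.02,0.028],"delta_rot": [0,0,0]},
    {"xyz": [-0.018,-0.02,0.028],"delta_rot": [0,0,0]},
  ],
)

```text
time: 4.1
ee_pos: [0.411, 0.173, 0.3501]
orientation: [[0.788, 0.191, 0.585], [0.12, -0.98, 0.158], [0.603, -0.055, -0.796]]
contact_force: [1.0, 0.3, 0.1]
width: 0.701
```

Call:
step_arm(
  increments=[
    {"xyz": [0,0,0],"delta_rot": [0,0,0]},
    {"xyz": [0,0,0],"delta_rot": [0,0,0]},
  ],
)

```text
time: 4.3
ee_pos: [0.4101, 0.1725, 0.3506]
orientation: [[0.788, 0.19, 0.585], [0.119, -0.98, 0.159], [0.604, -0.056, -0.795]]
contact_force: [-0.6, -0.5, -0.2]
width: 0.705
```

Run:
```python
from h import *
plan([.488,.2685,.024],7.2,45)
w=grab("wrist","w2.png");im=cv2.imread("pics/w2.png")
cv2.imwrite("pics/w2b.png",cv2.resize(im,(800,600),interpolation=cv2.INTER_CUBIC))
d=np.array([np.cos(np.radians(7.2)),np.sin(np.radians(7.2)),0]);C=np.array([.5405,.275,.014])
l=np.array([-d[1],d[0],0])
for a in(-.065,.065):
  for b in(-.014,0,.014): print(a,b,proj(w,C+a*d+b*l)/.64)
```

```text
G now [0.5007 0.1971 0.2276] rot [-4.9   7.87  0.77] TCPgoal [0.3795 0.2548 0.1334] d [-0.0306  0.0822 -0.2172] | 0.234 tool-after-rot [-0.1678 -0.0854  0.1394] F [-0.6 -0.5 -0.2] w 0.0602 t 4.3
-0.065 -0.014 [333.68515061 474.0677686 ]
-0.065 0 [313.19807248 472.62456094]
-0.065 0.014 [292.82859969 471.1922    ]
0.065 -0.014 [352.39004645 291.49800531]
0.065 0 [333.99670608 290.68266916]
0.065 0.014 [315.69840915 289.87148468]
```

View pics/w2b.png

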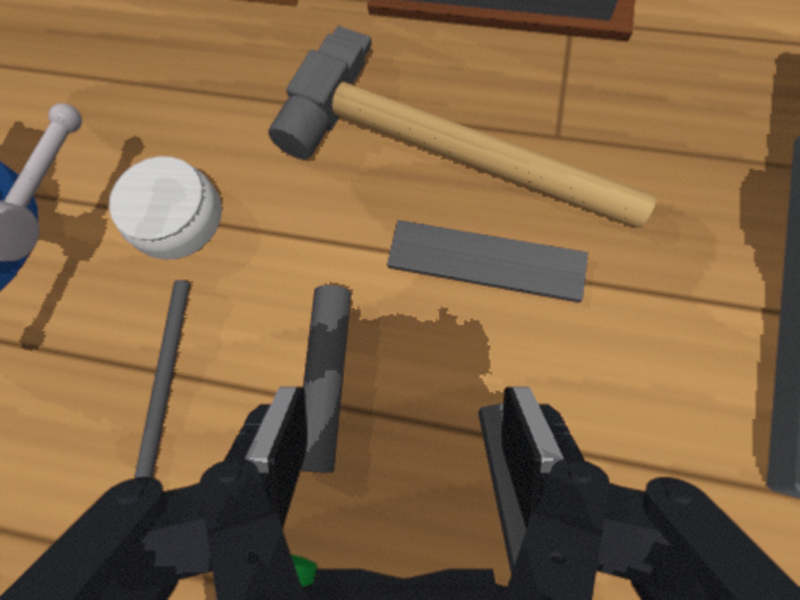

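The bar matches its predicted pose: far end near (333,288), near end near (320,470). The arm fell short of the commanded pose, though, so I'm checking the joints.

Run:
```python
from h import *
print(telemetry.state()["joint_pos"].round(3))
```

```text
[ 0.394  0.184  2.23  -0.779  0.111  2.542]
```

```bash
cat >> h.py <<'E'
def Rq(q,c): return Ro.from_euler("ZYZYZ",[q[0],q[1]+q[2],q[3],q[4],q[5]+c]).as_matrix()
E
cat > fit.py <<'E'
from h import *
from scipy.optimize import least_squares
S=[([-1.366,.42378,1.63058,0,1.08859,-.01898],[.13869,-.60917,.40402],[[.97507,.22191,0],[.22191,-.97507,0],[0,0,-1]]),
([-.0286,-.4094,2.1412,.2898,.6640,1.1597],[.3297,.0249,.584],[[.692,.222,.687],[.157,-.975,.157],[.705,0,-.709]])]
s=telemetry.state();S.append((list(s["joint_pos"]),list(s["ee_pos"]),np.array(s["orientation"]).tolist()))
for q,p,R in S:
    for c in(np.pi/2,-np.pi/2): print(c,np.abs(Rq(q,c)-np.array(R)).max().round(3))
def wc(q,v):
    L1,L2,d6,h,a,b=v
    r=a+L1*np.sin(q[1])+L2*np.sin(q[1]+q[2])+b*np.cos(q[1]+q[2]);z=h+L1*np.cos(q[1])+L2*np.cos(q[1]+q[2])-b*np.sin(q[1]+q[2])
    return np.array([r*np.cos(q[0]),r*np.sin(q[0]),z])
def res(v): return np.r_[np.concatenate([wc(q,v)+v[2]*np.array(R)[:,2]-p for q,p,R in S]),0.003*(v[4]),.003*v[5]]
f=least_squares(res,[.45,.45,.1,.2,0,0]);print(f.x.round(4),np.abs(f.fun).max())
E
python3 fit.py
```

```text
Traceback (most recent call last):
  File "fit.py", line 7, in <module>
    for c in(np.pi/2,-np.pi/2): print(c,np.abs(Rq(q,c)-np.array(R)).max().round(3))
                                               ~~^^^^^
  File "h.py", line 33, in Rq
    def Rq(q,c): return Ro.from_euler("ZYZYZ",[q[0],q[1]+q[2],q[3],q[4],q[5]+c]).as_matrix()
                        ~~~~~~~~~~~~~^^^^^^^^^^^^^^^^^^^^^^^^^^^^^^^^^^^^^^^^^^^
  File "scipy/spatial/transform/_rotation.pyx", line 1413, in scipy.spatial.transform._rotation.Rotation.from_euler
ValueError: Expected axis specification to be a non-empty string of upto 3 characters, got ZYZYZ
```

```bash
sed -i '/^def Rq/d' h.py
cat >> h.py <<'E'
def Rq(q,c): return (Ro.from_euler("ZYZ",[q[0],q[1]+q[2],q[3]])*Ro.from_euler("YZ",[q[4],q[5]+c])).as_matrix()
E
python3 fit.py
```

```text
1.5707963267948966 0.001
-1.5707963267948966 1.95
1.5707963267948966 0.0
-1.5707963267948966 1.95
1.5707963267948966 0.0
-1.5707963267948966 1.96
[ 0.5739  0.4881  0.1374  0.3174 -0.0048  0.084 ] 0.011731761633724358
```

```bash
cat > ik.py <<'E'
from h import *
from scipy.optimize import least_squares
exec(open("fit.py").read().split("for q,p,R in S:\n    for c")[0].split("least_squares\n")[1])
def fk(q,v):
    L1,L2,d6,h,b,o,ax=v
    A=Ro.from_euler("Z",q[0])*Ro.from_euler("Y",q[1]);B=A*Ro.from_euler("Y",q[2]);C=B*Ro.from_euler("Z",q[3])
    R=Rq(q,np.pi/2)
    return np.array([0,0,h])+A.apply([0,0,L1])+B.apply([b,0,L2])+C.apply([0,o,0])+(C*Ro.from_euler("Y",q[4])).apply([ax,0,d6]),R
def res(v): return np.r_[np.concatenate([fk(q,v)[0]-p for q,p,R in S]),1e-3*v[4:7]]
V=least_squares(res,[.45,.45,.1,.2,0,0,0]);
if __name__=="__main__": print(V.x.round(4),V.fun.round(4))
V=V.x
LO=np.array([-3,-.9,.09,-1.31,.11,-2.54]);HI=np.array([3,2.11,2.58,4.45,2.69,2.54])
def ik(G,R,seeds=40):
    p=np.array(G)-manip.pinch_z*R[:,2];rng=np.random.default_rng(0);out=[]
    for _ in range(seeds):
        def f(q):
            P,Q=fk(q,V);return np.r_[(P-p)*5,(Ro.from_matrix(Q.T@R)).as_rotvec()]
        s=least_squares(f,rng.uniform(LO,HI),bounds=(LO,HI))
        if np.abs(s.fun).max()<1e-3 and not any(np.abs(s.x-o).max()<.05 for o in out): out.append(s.x)
    return out
E
python3 ik.py
```

```text
[ 0.5685  0.4743  0.1373  0.3065  0.074   0.0112 -0.0051] [-0.0008  0.0003 -0.0027 -0.0009 -0.0005  0.004   0.     -0.0012 -0.0014
  0.0001  0.     -0.    ]
```

Run:
```python
from ik import *
for name,G,yaw in(("pick",[.488,.2685,.024],7.2),("place",[.538,-.097,.127],-5.5),("lift",[.488,.2685,.2],7.2)):
  for t in(38,42,46):
    for fl in(0,1):
      R=goalR(yaw,t)
      if fl: R=R@np.diag([-1,-1,1])
      for q in ik(G,R,25): print(name,t,fl,q.round(2))
```

```text
pick 38 0 [ 0.68  0.71  2.2   3.92  0.48 -1.83]
pick 38 1 [0.68 0.71 2.2  3.92 0.48 1.31]
pick 42 0 [ 0.71  0.74  2.23  3.86  0.6  -1.74]
pick 42 1 [0.71 0.74 2.23 3.86 0.6  1.4 ]
pick 46 0 [ 0.73  0.78  2.25  3.82  0.71 -1.67]
pick 46 1 [0.73 0.78 2.25 3.82 0.71 1.47]
place 38 0 [-0.19  0.44  2.28  2.91  0.24 -1.42]
place 38 1 [-0.19  0.44  2.28  2.91  0.24  1.73]
place 42 0 [-0.19  0.46  2.31  2.97  0.37 -1.48]
place 42 1 [-0.19  0.46  2.31  2.97  0.37  1.67]
place 46 0 [-0.19  0.49  2.35  2.99  0.5  -1.51]
place 46 1 [-0.19  0.49  2.35  2.99  0.5   1.63]
lift 38 1 [ 0.65  0.29  2.17 -1.3   0.33  0.15]
lift 46 0 [ 0.71  0.32  2.24  4.44  0.43 -2.41]
lift 46 1 [0.71 0.32 2.24 4.44 0.43 0.73]
```

Run:
```python
from ik import *
for G,yaw,t in(([.488,.2685,.06],7.2,46),([.488,.2685,.10],7.2,46),([.488,.2685,.13],7.2,46),([.478,.267,.13],25,46),([.46,.2,.15],25,46),([.46,.1,.15],10,46),([.46,0,.15],0,46),([.46,-.09,.15],-5.5,46),([.47,-.091,.19],-5.5,46),([.538,-.097,.137],-5.5,46),([.488,.2685,.024],7.2,46)):
      print(G,yaw,[q.round(2) for q in ik(G,goalR(yaw,t),25)])
```

```text
[0.488, 0.2685, 0.06] 7.2 [array([ 0.73,  0.68,  2.26,  3.88,  0.65, -1.76])]
[0.488, 0.2685, 0.1] 7.2 [array([ 0.73,  0.57,  2.26,  3.99,  0.57, -1.89])]
[0.488, 0.2685, 0.13] 7.2 [array([ 0.72,  0.49,  2.26,  4.09,  0.52, -2.01])]
[0.478, 0.267, 0.13] 25 [array([ 0.58,  0.48,  2.34,  3.37,  0.48, -1.67])]
[0.46, 0.2, 0.15] 25 [array([ 0.43,  0.4 ,  2.43,  3.13,  0.49, -1.57])]
[0.46, 0.1, 0.15] 10 [array([ 0.29,  0.38,  2.49,  3.3 ,  0.54, -1.63])]
[0.46, 0, 0.15] 0 [array([ 0.04,  0.38,  2.52,  3.2 ,  0.56, -1.59])]
[0.46, -0.09, 0.15] -5.5 [array([-0.23,  0.38,  2.5 ,  2.96,  0.55, -1.51])]
[0.47, -0.091, 0.19] -5.5 [array([-0.22,  0.25,  2.46,  2.9 ,  0.38, -1.43])]
[0.538, -0.097, 0.137] -5.5 [array([-0.19,  0.46,  2.34,  2.98,  0.47, -1.5 ])]
[0.488, 0.2685, 0.024] 7.2 [array([ 0.73,  0.78,  2.25,  3.82,  0.71, -1.67])]
```

```bash
cat > path.py <<'E'
from ik import *
from scipy.interpolate import interp1d
def rows(wps,maxdeg=7.5,maxmm=40,g=True):
    """wps joint waypoints; prints tool-frame increments, one per row"""
    wps=np.array(wps);t=np.arange(len(wps));n=600
    Q=interp1d(t,wps,axis=0)(np.linspace(0,t[-1],n));F=[fk(q,V) for q in Q];i=0;out=[]
    while i<n-1:
        j=i+1
        while j<n-1:
            d=np.linalg.norm(F[j+1][0]-F[i][0])*1000;a=np.degrees(Ro.from_matrix(F[i][1].T@F[j+1][1]).magnitude())
            dq=np.abs(Q[j+1]-Q[i]).max()
            if d>maxmm or a>maxdeg or dq>.19: break
            j+=1
        x=F[i][1].T@(F[j][0]-F[i][0]);r=Ro.from_matrix(F[i][1].T@F[j][1]).as_rotvec(degrees=True)
        print('{"xyz": %s, "delta_rot": %s},'%(x.round(3).tolist(),r.round(1).tolist()), "# G",(F[j][0]+manip.pinch_z*F[j][1][:,2]).round(2) if g else "");i=j
E
python3 - <<'E'
from path import *
q=telemetry.state()["joint_pos"]
rows([q,[.45,.05,2.15,-.4,.45,2.2],[.5,.05,2.15,1,.55,.9],[.6,.15,2.2,2.5,.55,-.6],[.72,.4,2.26,4.0,.54,-1.95]])
E
```

```text
{"xyz": [0.02, -0.004, -0.027], "delta_rot": [-3.9, -1.9, 0.3]}, # G [0.5  0.19 0.26]
{"xyz": [0.012, -0.008, -0.032], "delta_rot": [-1.1, -3.9, 0.0]}, # G [0.48 0.19 0.28]
{"xyz": [-0.006, -0.011, -0.002], "delta_rot": [3.7, -3.0, -0.6]}, # G [0.46 0.21 0.28]
{"xyz": [-0.005, -0.013, -0.002], "delta_rot": [4.4, -2.5, -0.7]}, # G [0.45 0.23 0.28]
{"xyz": [-0.003, -0.014, -0.001], "delta_rot": [4.9, -1.8, -0.8]}, # G [0.43 0.26 0.28]
{"xyz": [-0.001, -0.014, -0.001], "delta_rot": [5.2, -1.0, -0.9]}, # G [0.42 0.28 0.28]
{"xyz": [0.001, -0.014, -0.001], "delta_rot": [5.4, -0.1, -0.9]}, # G [0.41 0.31 0.29]
{"xyz": [0.003, -0.014, -0.001], "delta_rot": [5.5, 0.8, -1.0]}, # G [0.41 0.33 0.3 ]
{"xyz": [0.005, -0.014, -0.001], "delta_rot": [5.3, 1.8, -1.0]}, # G [0.4  0.36 0.32]
{"xyz": [0.005, -0.011, 0.002], "delta_rot": [4.7, 2.4, -1.3]}, # G [0.4  0.38 0.33]
{"xyz": [0.003, -0.008, 0.006], "delta_rot": [3.7, 2.8, -1.5]}, # G [0.4  0.4  0.35]
{"xyz": [0.004, -0.005, 0.005], "delta_rot": [2.9, 3.4, -1.4]}, # G [0.41 0.41 0.36]
{"xyz": [0.004, -0.003, 0.005], "delta_rot": [2.1, 3.8, -1.4]
[... 526 characters left out ...]
2 0.38]
{"xyz": [-0.012, 0.012, 0.005], "delta_rot": [-4.3, 1.1, -0.4]}, # G [0.51 0.4  0.36]
{"xyz": [-0.014, 0.012, 0.005], "delta_rot": [-4.8, 0.4, -0.6]}, # G [0.52 0.39 0.34]
{"xyz": [-0.016, 0.012, 0.004], "delta_rot": [-5.1, -0.4, -0.8]}, # G [0.52 0.37 0.31]
{"xyz": [-0.017, 0.012, 0.003], "delta_rot": [-5.3, -1.1, -1.0]}, # G [0.53 0.35 0.28]
{"xyz": [-0.019, 0.011, 0.003], "delta_rot": [-5.4, -1.9, -1.2]}, # G [0.53 0.33 0.26]
{"xyz": [-0.021, 0.01, 0.002], "delta_rot": [-5.4, -2.7, -1.4]}, # G [0.52 0.31 0.23]
{"xyz": [-0.022, 0.009, 0.002], "delta_rot": [-5.2, -3.4, -1.6]}, # G [0.51 0.29 0.2 ]
{"xyz": [-0.004, 0.001, 0.001], "delta_rot": [-0.8, -0.6, -0.3]}, # G [0.51 0.29 0.19]
```

Call:
step_arm(
  increments=[
    {"xyz": [0.02,-0.004,-0.027],"delta_rot": [-3.9,-1.9,0.3]},
    {"xyz": [0.012,-0.008,-0.032],"delta_rot": [-1.1,-3.9,0.0]},
    {"xyz": [-0.006,-0.011,-0.002],"delta_rot": [3.7,-3.0,-0.6]},
    {"xyz": [-0.005,-0.013,-0.002],"delta_rot": [4.4,-2.5,-0.7]},
    {"xyz": [-0.003,-0.014,-0.001],"delta_rot": [4.9,-1.8,-0.8]},
    {"xyz": [-0.001,-0.014,-0.001],"delta_rot": [5.2,-1.0,-0.9]},
    {"xyz": [0.001,-0.014,-0.001],"delta_rot": [5.4,-0.1,-0.9]},
    {"xyz": [0.003,-0.014,-0.001],"delta_rot": [5.5,0.8,-1.0]},
    {"xyz": [0.005,-0.014,-0.001],"delta_rot": [5.3,1.8,-1.0]},
    {"xyz": [0.005,-0.011,0.002],"delta_rot": [4.7,2.4,-1.3]},
    {"xyz": [0.003,-0.008,0.006],"delta_rot": [3.7,2.8,-1.5]},
    {"xyz": [0.004,-0.005,0.005],"delta_rot": [2.9,3.4,-1.4]},
  ],
)

```text
time: 5.55
ee_pos: [0.3668, 0.2947, 0.4502]
orientation: [[0.787, 0.549, 0.28], [0.16, -0.621, 0.767], [0.595, -0.559, -0.577]]
contact_force: [0.9, 0.5, -0.5]
width: 0.707
```

Run:
```python
from path import *
s=telemetry.state();print(s["joint_pos"].round(3),fk(s["joint_pos"],V)[0]-s["ee_pos"])
```

```text
[0.505 0.072 2.134 1.389 0.576 0.505] [ 0.00237943 -0.00218475  0.00422436]
```

Call:
step_arm(
  increments=[
    {"xyz": [0.004,-0.003,0.005],"delta_rot": [2.1,3.8,-1.4]},
    {"xyz": [0.004,-0.001,0.005],"delta_rot": [1.1,4.1,-1.3]},
    {"xyz": [0.004,0.001,0.004],"delta_rot": [0.2,4.2,-1.3]},
    {"xyz": [0.003,0.003,0.004],"delta_rot": [-0.8,4.1,-1.3]},
    {"xyz": [0.001,0.005,0.003],"delta_rot": [-1.7,3.8,-1.3]},
    {"xyz": [-0.001,0.007,0.003],"delta_rot": [-2.6,3.3,-1.2]},
    {"xyz": [-0.01,0.011,0.006],"delta_rot": [-3.7,1.8,-0.2]},
    {"xyz": [-0.012,0.012,0.005],"delta_rot": [-4.3,1.1,-0.4]},
    {"xyz": [-0.014,0.012,0.005],"delta_rot": [-4.8,0.4,-0.6]},
    {"xyz": [-0.016,0.012,0.004],"delta_rot": [-5.1,-0.4,-0.8]},
    {"xyz": [-0.017,0.012,0.003],"delta_rot": [-5.3,-1.1,-1.0]},
    {"xyz": [-0.019,0.011,0.003],"delta_rot": [-5.4,-1.9,-1.2]},
  ],
)

```text
time: 6.75
ee_pos: [0.4026, 0.2792, 0.3315]
orientation: [[0.52, 0.286, 0.805], [-0.037, -0.934, 0.356], [0.853, -0.215, -0.475]]
contact_force: [0.8, -0.2, -0.4]
width: 0.704
```

Run:
```python
from path import *
q=telemetry.state()["joint_pos"];print(q.round(3))
plan([.488,.2685,.10],7.2,46)
rows([q,ik([.488,.2685,.10],goalR(7.2,46),20)[0]])
```

```text
[ 0.631  0.338  2.24   3.518  0.535 -1.548]
G now [0.5271 0.3342 0.2581] rot [-15.28 -13.74  -4.14] TCPgoal [0.3776 0.2546 0.2075] d [-0.025  -0.0246 -0.1241] | 0.129 tool-after-rot [-0.1086  0.0213  0.0661] F [ 0.8 -0.2 -0.4] w 0.0602 t 6.75
{"xyz": [-0.037, 0.007, 0.013], "delta_rot": [-4.6, -4.0, -0.8]}, # G [0.53 0.31 0.21]
{"xyz": [-0.037, 0.007, 0.012], "delta_rot": [-4.8, -4.3, -1.3]}, # G [0.51 0.29 0.16]
{"xyz": [-0.037, 0.007, 0.012], "delta_rot": [-5.0, -4.5, -1.7]}, # G [0.49 0.27 0.11]
{"xyz": [-0.008, 0.001, 0.003], "delta_rot": [-1.0, -0.9, -0.4]}, # G [0.49 0.27 0.1 ]
```

Call:
step_arm(
  increments=[
    {"xyz": [-0.037,0.007,0.013],"delta_rot": [-4.6,-4.0,-0.8]},
    {"xyz": [-0.037,0.007,0.012],"delta_rot": [-4.8,-4.3,-1.3]},
    {"xyz": [-0.037,0.007,0.012],"delta_rot": [-5.0,-4.5,-1.7]},
    {"xyz": [-0.008,0.001,0.003],"delta_rot": [-1.0,-0.9,-0.4]},
    {"xyz": [0,0,0],"delta_rot": [0,0,0]},
    {"xyz": [0,0,0],"delta_rot": [0,0,0]},
  ],
)

```text
time: 7.35
ee_pos: [0.3705, 0.2693, 0.2104]
orientation: [[0.688, 0.129, 0.715], [0.088, -0.992, 0.095], [0.721, -0.003, -0.693]]
contact_force: [-0.2, 0.3, 0.7]
width: 0.698
```

Run:
```python
from h import *
plan([.488,.2685,.024],7.2,45)
w=grab("wrist","w3.png");im=cv2.imread("pics/w3.png")
cv2.imwrite("pics/w3b.png",cv2.resize(im,(800,600),interpolation=cv2.INTER_CUBIC))
d=np.array([np.cos(np.radians(7.2)),np.sin(np.radians(7.2)),0]);C=np.array([.5405,.275,.014])
l=np.array([-d[1],d[0],0])
for a in(-.065,.065):
  for b in(-.014,0,.014): print(a,b,proj(w,C+a*d+b*l)/.64)
```

```text
G now [0.481  0.2839 0.1031] rot [-0.26 -1.12  0.04] TCPgoal [0.3795 0.2548 0.1334] d [ 0.009  -0.0145 -0.077 ] | 0.079 tool-after-rot [-0.0494  0.0155  0.0594] F [-0.2  0.3  0.7] w 0.0596 t 7.35
-0.065 -0.014 [475.39064408 498.78383551]
-0.065 0 [442.61811734 498.67132995]
-0.065 0.014 [409.86642024 498.56618746]
0.065 -0.014 [460.87626423 243.31482817]
0.065 0 [435.09399725 243.2889596 ]
0.065 0.014 [409.32409372 243.26183638]
```

View pics/w3b.png

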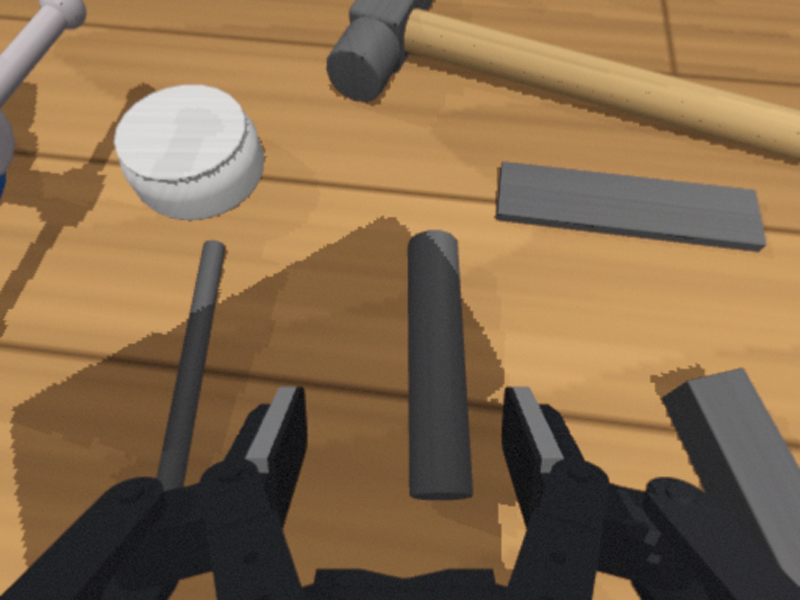

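Call:
step_arm(
  increments=[
    {"xyz": [0,0.015,0],"delta_rot": [-0.3,-1.1,0]},
    {"xyz": [-0.012,0,0.015],"delta_rot": [0,0,0]},
    {"xyz": [-0.012,0,0.015],"delta_rot": [0,0,0]},
    {"xyz": [-0.012,0,0.014],"delta_rot": [0,0,0]},
    {"xyz": [-0.006,0,0.007],"delta_rot": [0,0,0]},
    {"xyz": [0,0,0],"delta_rot": [0,0,0]},
    {"xyz": [0,0,0],"delta_rot": [0,0,0]},
  ],
)

```text
time: 8.1
ee_pos: [0.378, 0.2545, 0.1439]
orientation: [[0.703, 0.125, 0.7], [0.09, -0.992, 0.086], [0.705, 0.003, -0.709]]
contact_force: [0.2, -0.2, 0.5]
width: 0.7
```

Run:
```python
from h import *
plan([.488,.269,.024],7.2,45)
```

```text
G now [0.4863 0.2678 0.0342] rot [0.15 0.15 0.09] TCPgoal [0.3795 0.2553 0.1334] d [ 0.0015  0.0008 -0.0105] | 0.011 tool-after-rot [-0.0063 -0.0006  0.0085] F [ 0.2 -0.2  0.5] w 0.0598 t 8.1
```

Call:
step_arm(
  increments=[
    {"xyz": [-0.003,0,0.005],"delta_rot": [0,0,0]},
    {"xyz": [-0.003,-0.001,0.004],"delta_rot": [0,0,0]},
    {"xyz": [0,0,0],"delta_rot": [0,0,0]},
  ],
)

```text
time: 8.4
ee_pos: [0.3797, 0.2558, 0.1322]
orientation: [[0.704, 0.125, 0.699], [0.091, -0.992, 0.085], [0.704, 0.004, -0.71]]
contact_force: [0.5, 0.1, 0.3]
width: 0.703
```

Call:
step_arm(
  increments=[
    {"xyz": [0,0,0],"delta_rot": [0,0,0]},
    {"xyz": [0,0,0],"delta_rot": [0,0,0]},
    {"xyz": [0,0,0],"delta_rot": [0,0,0]},
    {"xyz": [0,0,0],"delta_rot": [0,0,0]},
    {"xyz": [0,0,0],"delta_rot": [0,0,0]},
    {"xyz": [0,0,0],"delta_rot": [0,0,0]},
    {"xyz": [0,0,0],"delta_rot": [0,0,0]},
    {"xyz": [0,0,0],"delta_rot": [0,0,0]},
  ],
  gripper=0.0,
  force=110,
)

```text
time: 9.2
ee_pos: [0.3794, 0.2556, 0.1328]
orientation: [[0.704, 0.125, 0.699], [0.092, -0.992, 0.086], [0.705, 0.004, -0.71]]
contact_force: [-3.8, 0.5, 5.7]
width: 0.292
```

Run:
```python
from h import *
plan([.488,.2685,.064],7.2,45)
```

```text
G now [0.4876 0.2689 0.023 ] rot [0.16 0.2  0.16] TCPgoal [0.3795 0.2548 0.1734] d [ 0.0001 -0.0008  0.0406] | 0.041 tool-after-rot [ 0.0287  0.0008 -0.0287] F [-3.8  0.5  5.7] w 0.0249 t 9.2
```

Call:
step_arm(
  increments=[
    {"xyz": [0.007,0,-0.007],"delta_rot": [0,0,0]},
    {"xyz": [0.01,0,-0.01],"delta_rot": [0,0,0]},
    {"xyz": [0.01,0,-0.01],"delta_rot": [0,0,0]},
    {"xyz": [0,0,0],"delta_rot": [0,0,0]},
    {"xyz": [0,0,0],"delta_rot": [0,0,0]},
  ],
)

```text
time: 9.7
ee_pos: [0.3794, 0.2556, 0.1706]
orientation: [[0.705, 0.124, 0.698], [0.091, -0.992, 0.085], [0.703, 0.003, -0.711]]
contact_force: [0.1, 0.7, -5.7]
width: 0.292
```

Run:
```python
from h import *
plan([.488,.2685,.064],7.2,45)
w=grab("wrist","w4.png");im=cv2.imread("pics/w4.png");s=grab("side","s4.png");i2=cv2.imread("pics/s4.png")
L=cv2.INTER_CUBIC
cv2.imwrite("pics/w4b.png",np.hstack([cv2.resize(im[100:384,150:410],(400,437),interpolation=L),cv2.resize(i2[220:340,170:280],(400,437),interpolation=L)]))
```

```text
G now [0.4874 0.2688 0.0606] rot [0.18 0.31 0.1 ] TCPgoal [0.3795 0.2548 0.1734] d [ 0.     -0.0008  0.0028] | 0.003 tool-after-rot [ 0.002   0.0008 -0.002 ] F [ 0.1  0.7 -5.7] w 0.025 t 9.7
```

View pics/w4b.png

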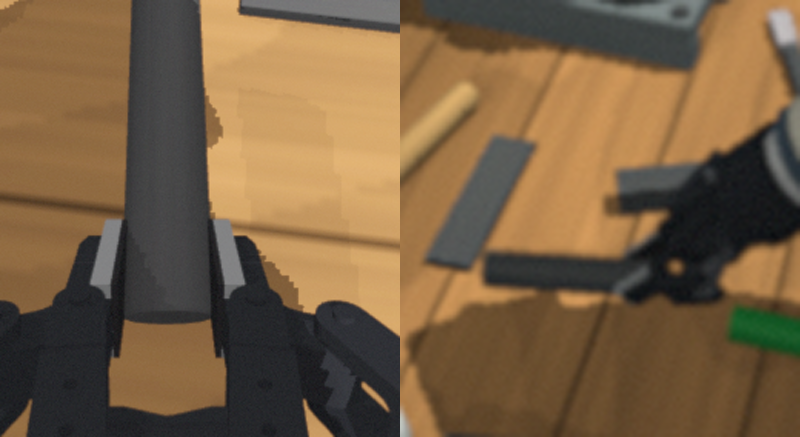

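Run:
```python
from path import *
q=telemetry.state()["joint_pos"];W=[q]
for G,yaw in(([.482,.262,.12],15),([.47,.2,.15],20),([.462,.1,.15],10),([.455,0,.15],0),([.452,-.089,.15],-5.5)):
    r=ik(G,goalR(yaw,45),25);r=[x for x in r if x[3]>2];print(r[0].round(2));W.append(r[0])
rows(W)
```

```text
[ 0.63  0.5   2.29  3.73  0.48 -1.84]
[ 0.45  0.39  2.38  3.32  0.42 -1.66]
[ 0.26  0.37  2.46  3.27  0.48 -1.63]
[ 0.02  0.36  2.5   3.17  0.5  -1.58]
[-0.24  0.36  2.49  2.93  0.5  -1.48]
{"xyz": [0.024, 0.005, -0.031], "delta_rot": [3.6, 0.1, -3.1]}, # G [0.49 0.26 0.1 ]
{"xyz": [0.016, 0.021, -0.029], "delta_rot": [3.1, 0.4, -3.0]}, # G [0.48 0.25 0.13]
{"xyz": [0.001, 0.03, -0.019], "delta_rot": [1.6, 0.0, -1.6]}, # G [0.48 0.22 0.14]
{"xyz": [-0.007, 0.034, -0.019], "delta_rot": [-0.5, -0.2, 0.2]}, # G [0.47 0.18 0.15]
{"xyz": [-0.012, 0.036, -0.012], "delta_rot": [-3.4, -0.0, 3.4]}, # G [0.47 0.13 0.15]
{"xyz": [-0.011, 0.037, -0.011], "delta_rot": [-3.5, 0.0, 3.5]}, # G [0.46 0.08 0.15]
{"xyz": [-0.006, 0.039, -0.006], "delta_rot": [-3.4, 0.0, 3.4]}, # G [0.46 0.03 0.15]
{"xyz": [-0.005, 0.039, -0.005], "delta_rot": [-3.0, 0.0, 3.1]}, # G [ 0.46 -0.01  0.15]
{"xyz": [0.0, 0.04, 0.0], "delta_rot": [-2.0, 0.0, 2.0]}, # G [ 0.46 -0.06  0.15]
{"xyz": [-0.001, 0.027, -0.001], "delta_rot": [-1.3, -0.1, 1.3]}, # G [ 0.45 -0.09  0.15]
```

Call:
step_arm(
  increments=[
    {"xyz": [0.012,0.002,-0.016],"delta_rot": [1.8,0,-1.6]},
    {"xyz": [0.012,0.003,-0.015],"delta_rot": [1.8,0,-1.5]},
    {"xyz": [0.008,0.01,-0.014],"delta_rot": [1.6,0.2,-1.5]},
    {"xyz": [0.008,0.011,-0.015],"delta_rot": [1.5,0.2,-1.5]},
    {"xyz": [0.001,0.015,-0.01],"delta_rot": [0.8,0,-0.8]},
    {"xyz": [0,0.015,-0.009],"delta_rot": [0.8,0,-0.8]},
    {"xyz": [-0.003,0.017,-0.01],"delta_rot": [-0.2,-0.1,0.1]},
    {"xyz": [-0.004,0.017,-0.009],"delta_rot": [-0.3,-0.1,0.1]},
    {"xyz": [-0.006,0.018,-0.006],"delta_rot": [-1.7,0,1.7]},
    {"xyz": [-0.006,0.018,-0.006],"delta_rot": [-1.7,0,1.7]},
    {"xyz": [-0.006,0.018,-0.006],"delta_rot": [-1.7,0,1.7]},
    {"xyz": [-0.005,0.019,-0.005],"delta_rot": [-1.8,0,1.8]},
  ],
)

```text
time: 11.0
ee_pos: [0.3471, 0.0775, 0.263]
orientation: [[0.702, 0.142, 0.698], [0.1, -0.99, 0.1], [0.705, -0.0, -0.709]]
contact_force: [0.0, 0.2, -6.1]
width: 0.283
```

Call:
step_arm(
  increments=[
    {"xyz": [-0.003,0.019,-0.003],"delta_rot": [-1.7,0,1.7]},
    {"xyz": [-0.003,0.02,-0.003],"delta_rot": [-1.7,0,1.7]},
    {"xyz": [-0.003,0.019,-0.003],"delta_rot": [-1.5,0,1.5]},
    {"xyz": [-0.002,0.02,-0.002],"delta_rot": [-1.5,0,1.5]},
    {"xyz": [0,0.02,0],"delta_rot": [-1,0,1]},
    {"xyz": [0,0.02,0],"delta_rot": [-1,0,1]},
    {"xyz": [0,0.014,0],"delta_rot": [-0.7,0,0.7]},
    {"xyz": [-0.001,0.013,-0.001],"delta_rot": [-0.6,0,0.6]},
    {"xyz": [0,0,0],"delta_rot": [0,0,0]},
    {"xyz": [0,0,0],"delta_rot": [0,0,0]},
  ],
)

```text
time: 12.0
ee_pos: [0.334, -0.0676, 0.2632]
orientation: [[0.705, -0.096, 0.703], [-0.068, -0.995, -0.068], [0.706, -0.0, -0.708]]
contact_force: [-0.2, -0.1, -6.0]
width: 0.287
```

Run:
```python
from path import *
plan([.452,-.089,.15],-5.5,45);print(telemetry.state()["joint_pos"].round(2))
w=grab("wrist","w5.png");im=cv2.imread("pics/w5.png")
cv2.imwrite("pics/w5b.png",cv2.resize(im,(800,600),interpolation=cv2.INTER_CUBIC))
O=np.array([.591,-.1025,0])
for yaw in(-5.5,):
  R=cv2.Rodrigues(np.array([0,0,np.radians(yaw)]))[0]
  for P in((-.08,.069,.055),(-.08,-.069,.055),(.2,.069,.055),(-.04,.033,.2),(-.04,-.033,.2),(-.02,.02,.117),(-.02,-.02,.117),(-.02,0,.097),(-.02,.032,.117),(-.02,-.032,.117),(.02,.032,.117)):
    print(P,(proj(w,O+R@np.array(P))/.64).round(0))
s=telemetry.state();R=np.array(s["orientation"]);G=np.array(s["ee_pos"])+manip.pinch_z*R[:,2]
f=np.array([np.cos(np.radians(-5.5)),np.sin(np.radians(-5.5)),0])
for a in(-.012,.118):
  for dz in(-.014,0,.014): print("bar",a,dz,(proj(w,G+f*a+[0,0,-.009+dz])/.64).round(0))
```

```text
G now [ 0.4427 -0.0781  0.1536] rot [ 0.01  0.1  -0.03] TCPgoal [ 0.3431 -0.0785  0.2594] d [ 0.0091 -0.0109 -0.0038] | 0.015 tool-after-rot [0.0045 0.01   0.0099] F [-0.2 -0.1 -6. ] w 0.0245 t 12.0
[-0.28  0.35  2.51  2.87  0.51 -1.47]
(-0.08, 0.069, 0.055) [289. 335.]
(-0.08, -0.069, 0.055) [558. 335.]
(0.2, 0.069, 0.055) [325. -12.]
(-0.04, 0.033, 0.2) [325.  22.]
(-0.04, -0.033, 0.2) [551.  22.]
(-0.02, 0.02, 0.117) [382. 161.]
(-0.02, -0.02, 0.117) [470. 161.]
(-0.02, 0, 0.097) [424. 189.]
(-0.02, 0.032, 0.117) [355. 161.]
(-0.02, -0.032, 0.117) [496. 161.]
(0.02, 0.032, 0.117) [358.  97.]
bar -0.012 -0.014 [403. 490.]
bar -0.012 0 [402. 484.]
bar -0.012 0.014 [402. 478.]
bar 0.118 -0.014 [403. 161.]
bar 0.118 0 [402. 137.]
bar 0.118 0.014 [402. 110.]
```

View pics/w5b.png

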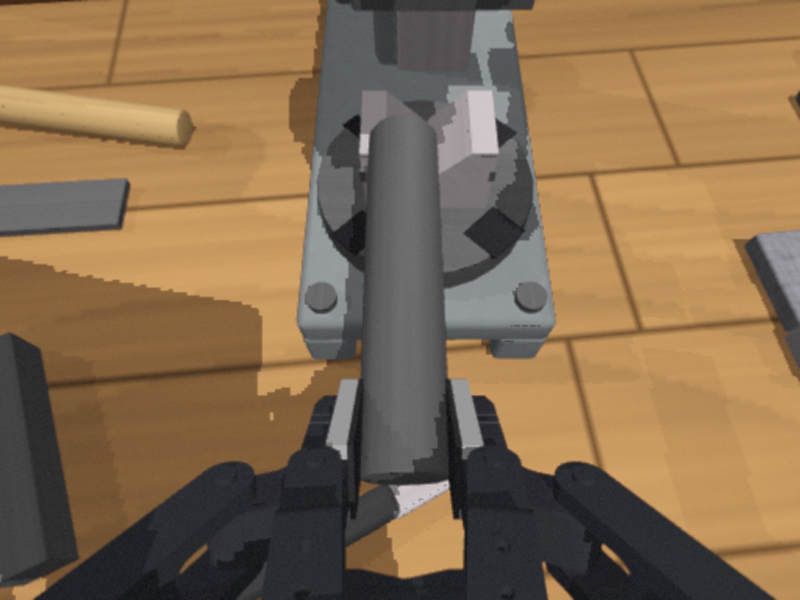

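Run:
```python
from ik import *
w=load("wrist")
obs=[((-.02,.032),(360,155)),((-.02,-.032),(498,155)),((.02,.032),(362,91)),((.02,-.032),(495.5,90))]
def X(v,P,z): c,s=np.cos(v[2]),np.sin(v[2]);return np.array([v[0]+c*P[0]-s*P[1],v[1]+s*P[0]+c*P[1],z])
f=least_squares(lambda v:np.concatenate([proj(w,X(v,P,.117))/.64-o for P,o in obs]),[.591,-.1025,-.096])
print(f.x[:2].round(4),np.degrees(f.x[2]).round(2),f.fun.round(1))
O=f.x
for y in(-5.5,np.degrees(O[2])):
  v=[O[0],O[1],np.radians(y)]
  for P,z in(((-.08,.069),.055),((-.08,-.069),.055),((.1,.069),.055),((.1,-.069),.055)): print(y,P,(proj(w,X(v,P,z))/.64).round(0))
print([proj(w,atz(w,423*.64,5*.64,.055)).round(1)])
```

```text
[ 0.5948 -0.1049] -5.86 [-0.4 -0.8  1.4 -0.4  1.1  0.  -2.2  1.4]
-5.5 (-0.08, 0.069) [293. 328.]
-5.5 (-0.08, -0.069) [561. 328.]
-5.5 (0.1, 0.069) [318.  79.]
-5.5 (0.1, -0.069) [525.  79.]
-5.862229430337495 (-0.08, 0.069) [292. 327.]
-5.862229430337495 (-0.08, -0.069) [560. 328.]
-5.862229430337495 (0.1, 0.069) [319.  79.]
-5.862229430337495 (0.1, -0.069) [526.  79.]
[array([270.7,   3.2])]
```

Run:
```python
from ik import *
plan([.4455,-.0903,.138],-5.6,46.2)
R=goalR(-5.6,46.2);u=np.array([np.cos(np.radians(5.6)),-np.sin(np.radians(5.6)),0])
print("fwd per .097",(R.T@u*.097).round(4),"down .012",(R.T@[0,0,-.012]).round(4))
for G in([.4455,-.0903,.138],[.5421,-.0997,.126]): print([q.round(2) for q in ik(G,R,20)])
```

```text
G now [ 0.4428 -0.0777  0.1537] rot [-0.09  1.29  0.08] TCPgoal [ 0.3344 -0.0794  0.2451] d [ 0.0003 -0.0121 -0.0182] | 0.022 tool-after-rot [-0.0121  0.012   0.0137] F [-0.  -0.1 -5.6] w 0.0247 t 12.05
fwd per .097 [ 0.0671 -0.      0.07  ] down .012 [-0.0087  0.      0.0083]
[array([-0.27,  0.45,  2.52,  2.93,  0.63, -1.52])]
[array([-0.22,  0.51,  2.33,  2.95,  0.51, -1.49])]
```

Call:
step_arm(
  increments=[
    {"xyz": [-0.004,0.004,0.0045],"delta_rot": [0,0.6,0]},
    {"xyz": [-0.004,0.004,0.0045],"delta_rot": [-0.1,0.7,0.1]},
    {"xyz": [-0.004,0.004,0.0045],"delta_rot": [0,0,0]},
    {"xyz": [0,0,0],"delta_rot": [0,0,0]},
    {"xyz": [0,0,0],"delta_rot": [0,0,0]},
  ],
)

```text
time: 12.55
ee_pos: [0.3343, -0.0794, 0.2453]
orientation: [[0.689, -0.098, 0.718], [-0.068, -0.995, -0.07], [0.722, -0.0, -0.692]]
contact_force: [-0.6, -0.2, -5.2]
width: 0.289
```

Run:
```python
from h import *
plan([.5421,-.0997,.138],-5.6,46.2)
```

```text
G now [ 0.4455 -0.0903  0.1383] rot [ 0.   -0.01 -0.02] TCPgoal [ 0.431  -0.0888  0.2451] d [ 0.0967 -0.0094 -0.0003] | 0.097 tool-after-rot [ 0.067  -0.0001  0.0703] F [-0.6 -0.2 -5.2] w 0.0247 t 12.55
```

Pose is accurate. I insert in slow rows and stop short to check forces.

Call:
step_arm(
  increments=[
    {"xyz": [0.0067,0,0.007],"delta_rot": [0,0,0]},
    {"xyz": [0.0067,0,0.007],"delta_rot": [0,0,0]},
    {"xyz": [0.0067,0,0.007],"delta_rot": [0,0,0]},
    {"xyz": [0.0067,0,0.007],"delta_rot": [0,0,0]},
    {"xyz": [0.0067,0,0.007],"delta_rot": [0,0,0]},
    {"xyz": [0.0067,0,0.007],"delta_rot": [0,0,0]},
  ],
)

```text
time: 13.15
ee_pos: [0.3931, -0.0854, 0.2456]
orientation: [[0.688, -0.098, 0.719], [-0.068, -0.995, -0.071], [0.723, -0.0, -0.691]]
contact_force: [0.9, -0.5, -6.3]
width: 0.292
```

Call:
step_arm(
  increments=[
    {"xyz": [0.0067,0,0.007],"delta_rot": [0,0,0]},
    {"xyz": [0.0067,0,0.007],"delta_rot": [0,0,0]},
    {"xyz": [0.0067,0,0.007],"delta_rot": [0,0,0]},
    {"xyz": [0.0067,0,0.007],"delta_rot": [0,0,0]},
    {"xyz": [0,0,0],"delta_rot": [0,0,0]},
    {"xyz": [0,0,0],"delta_rot": [0,0,0]},
  ],
)

```text
time: 13.75
ee_pos: [0.4307, -0.0891, 0.2455]
orientation: [[0.688, -0.098, 0.719], [-0.068, -0.995, -0.071], [0.722, -0.0, -0.692]]
contact_force: [0.0, -0.7, -6.3]
width: 0.284
```

Run:
```python
from h import *
plan([.5421,-.0997,.126],-5.6,46.2)
w=grab("wrist","w6.png");im=cv2.imread("pics/w6.png");s=grab("side","s6.png");i2=cv2.imread("pics/s6.png")
L=cv2.INTER_CUBIC
cv2.imwrite("pics/w6b.png",np.hstack([cv2.resize(im[0:384,110:390],(400,549),interpolation=L),cv2.resize(i2[120:257,190:290],(400,549),interpolation=L)]))
```

```text
G now [ 0.5419 -0.1     0.1385] rot [ 0.02 -0.05 -0.02] TCPgoal [ 0.431  -0.0888  0.2331] d [ 0.0003  0.0003 -0.0124] | 0.012 tool-after-rot [-0.0088 -0.0003  0.0088] F [ 0.  -0.7 -6.3] w 0.0243 t 13.75
```

View pics/w6b.png

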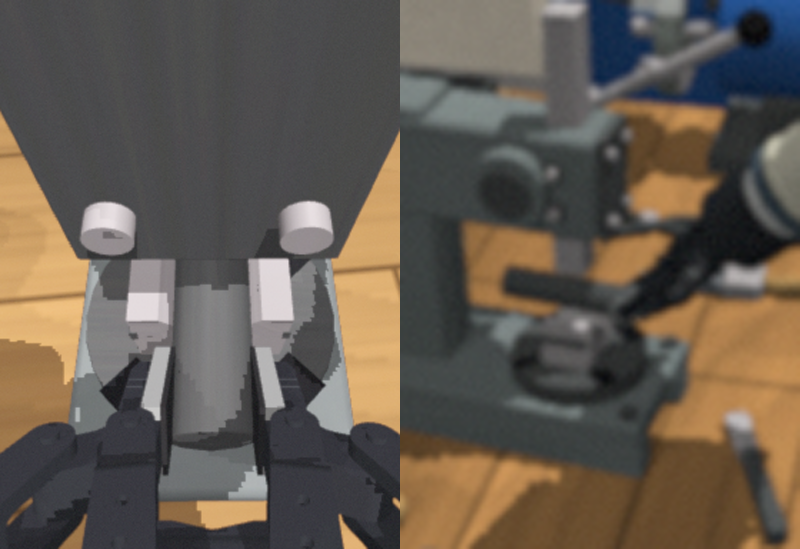

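Forces are clean, no touching. The bar is centred over the V in the wrist view (bar mid at 213, block mid at 211). Lowering it now.

Call:
step_arm(
  increments=[
    {"xyz": [-0.0014,0,0.0014],"delta_rot": [0,0,0]},
    {"xyz": [-0.0014,0,0.0014],"delta_rot": [0,0,0]},
    {"xyz": [-0.0014,0,0.0014],"delta_rot": [0,0,0]},
    {"xyz": [-0.0014,0,0.0014],"delta_rot": [0,0,0]},
    {"xyz": [0,0,0],"delta_rot": [0,0,0]},
  ],
)

```text
time: 14.35
ee_pos: [0.4308, -0.0891, 0.2373]
orientation: [[0.688, -0.098, 0.719], [-0.068, -0.995, -0.071], [0.722, -0.0, -0.692]]
contact_force: [-0.0, 0.5, -5.8]
width: 0.29
```

Call:
step_arm(
  increments=[
    {"xyz": [-0.001,0,0.001],"delta_rot": [0,0,0]},
    {"xyz": [-0.001,0,0.001],"delta_rot": [0,0,0]},
    {"xyz": [0,0,0],"delta_rot": [0,0,0]},
  ],
)

```text
time: 14.65
ee_pos: [0.431, -0.0892, 0.2347]
orientation: [[0.688, -0.098, 0.719], [-0.068, -0.995, -0.071], [0.723, -0.0, -0.691]]
contact_force: [-0.5, -0.7, -6.8]
width: 0.289
```

Call:
step_arm(
  increments=[
    {"xyz": [-0.0007,0,0.0007],"delta_rot": [0,0,0]},
    {"xyz": [-0.0007,0,0.0007],"delta_rot": [0,0,0]},
    {"xyz": [0,0,0],"delta_rot": [0,0,0]},
  ],
)

```text
time: 14.95
ee_pos: [0.4311, -0.0891, 0.2329]
orientation: [[0.687, -0.098, 0.72], [-0.068, -0.995, -0.071], [0.723, 0.0, -0.691]]
contact_force: [-0.1, 0.5, -5.2]
width: 0.288
```

Call:
step_arm(
  increments=[
    {"xyz": [-0.0007,0,0.0007],"delta_rot": [0,0,0]},
    {"xyz": [0,0,0],"delta_rot": [0,0,0]},
    {"xyz": [0,0,0],"delta_rot": [0,0,0]},
  ],
)

```text
time: 15.25
ee_pos: [0.4313, -0.0891, 0.2322]
orientation: [[0.687, -0.097, 0.72], [-0.067, -0.995, -0.071], [0.724, 0.0, -0.69]]
contact_force: [-1.8, 3.1, -1.2]
width: 0.292
```

Call:
step_arm(
  increments=[
    {"xyz": [0,-0.0006,0],"delta_rot": [0,0,0]},
    {"xyz": [-0.0006,0,0.0006],"delta_rot": [0,0,0]},
    {"xyz": [0,0,0],"delta_rot": [0,0,0]},
    {"xyz": [0,0,0],"delta_rot": [0,0,0]},
  ],
)

```text
time: 15.65
ee_pos: [0.4315, -0.0885, 0.2314]
orientation: [[0.687, -0.098, 0.72], [-0.067, -0.995, -0.071], [0.724, 0.0, -0.69]]
contact_force: [-1.9, 3.7, 3.1]
width: 0.289
```

Call:
step_arm(
  increments=[
    {"xyz": [0,-0.0006,0],"delta_rot": [0,0,0]},
    {"xyz": [-0.0003,0,0.0003],"delta_rot": [0,0,0]},
    {"xyz": [0,0,0],"delta_rot": [0,0,0]},
    {"xyz": [0,0,0],"delta_rot": [0,0,0]},
  ],
)

```text
time: 16.05
ee_pos: [0.4314, -0.0882, 0.231]
orientation: [[0.686, -0.099, 0.72], [-0.068, -0.995, -0.072], [0.724, -0.0, -0.69]]
contact_force: [-4.7, 0.1, 5.7]
width: 0.283
```

Call:
step_arm(
  increments=[
    {"xyz": [0,0,0],"delta_rot": [0,0,0]},
    {"xyz": [0,0,0],"delta_rot": [0,0,0]},
    {"xyz": [0,0,0],"delta_rot": [0,0,0]},
    {"xyz": [0,0,0],"delta_rot": [0,0,0]},
    {"xyz": [0,0,0],"delta_rot": [0,0,0]},
    {"xyz": [0,0,0],"delta_rot": [0,0,0]},
  ],
  gripper=0.05,
)

```text
time: 16.65
ee_pos: [0.4312, -0.088, 0.2306]
orientation: [[0.688, -0.098, 0.719], [-0.068, -0.995, -0.071], [0.723, -0.0, -0.691]]
contact_force: [0.4, 0.2, -0.2]
width: 0.589
```

Run:
```python
from h import *
plan([.5421,-.0997,.126],-5.6,46.2)
w=grab("wrist","w7.png");im=cv2.imread("pics/w7.png");s=grab("side","s7.png");i2=cv2.imread("pics/s7.png")
L=cv2.INTER_CUBIC
cv2.imwrite("pics/w7b.png",np.hstack([cv2.resize(im[0:384,110:390],(400,549),interpolation=L),cv2.resize(i2[120:257,190:290],(400,549),interpolation=L)]))
```

```text
G now [ 0.5425 -0.099   0.1236] rot [ 0.03 -0.07 -0.03] TCPgoal [ 0.431  -0.0888  0.2331] d [-0.0003 -0.0008  0.0025] | 0.003 tool-after-rot [ 0.0017  0.0008 -0.0019] F [ 0.4  0.2 -0.2] w 0.0503 t 16.65
```

View pics/w7b.png

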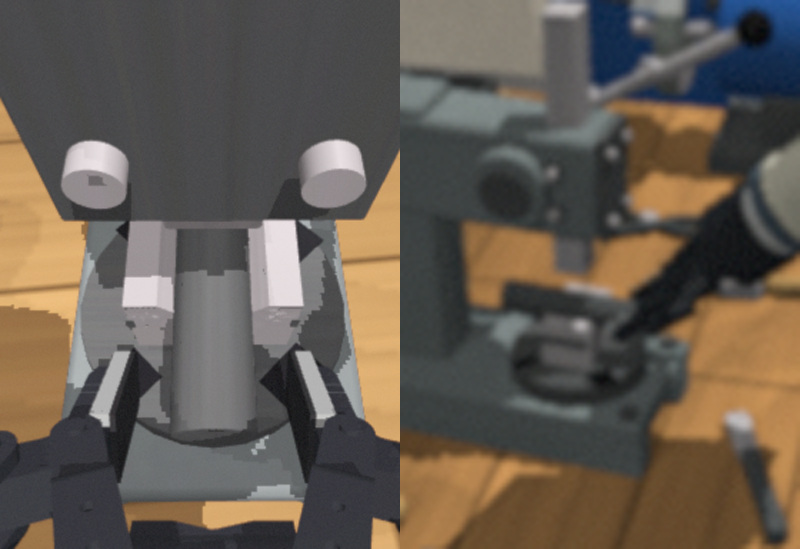

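Run:
```python
from h import *
w=load("wrist");s=load("side");O=np.array([.5948,-.1049,0]);R=cv2.Rodrigues(np.array([0,0,np.radians(-5.7)]))[0]
for P in((-.065,0,.103),(-.065,0,.131),(-.02,.032,.117),(-.02,-.032,.117)):
    p=proj(w,O+R@np.array(P));print(P,((p-[110,0])/.7).round(0))
for P in((.065,0,.117),(-.065,0,.117),(.065,0.014,.117)):
    p=proj(s,O+R@np.array(P));print(P,((p-[190,120])*4+[400,0]).round(0))
print((R.T).round(3))
# retreat tool vec: back 80mm along press -x and up a bit
Rt=np.array(telemetry.state()["orientation"]);print((Rt.T@(R@[-.1,0,.02])).round(4))
```

```text
(-0.065, 0, 0.103) [214. 450.]
(-0.065, 0, 0.131) [214. 437.]
(-0.02, 0.032, 0.117) [123. 308.]
(-0.02, -0.032, 0.117) [305. 309.]
(0.065, 0, 0.117) [508. 289.]
(-0.065, 0, 0.117) [650. 315.]
(0.065, 0.014, 0.117) [501. 298.]
[[ 0.995 -0.099  0.   ]
 [ 0.099  0.995  0.   ]
 [ 0.     0.     1.   ]]
[-0.0547 -0.0001 -0.0861]
```

Run:
```python
from h import *
im=cv2.imread("pics/w7.png");print(im[285:325,255:262].mean(1).round(0).astype(int).tolist())
i2=cv2.imread("pics/s7.png",0);print(i2[188:200,205:245].tolist()[::2])
```

```text
[[126, 127, 127], [127, 127, 128], [127, 126, 127], [126, 126, 127], [127, 126, 126], [127, 127, 127], [126, 126, 126], [127, 127, 128], [127, 127, 128], [127, 126, 127], [127, 126, 127], [127, 127, 128], [127, 126, 128], [127, 126, 128], [117, 117, 118], [82, 82, 82], [61, 60, 61], [72, 72, 72], [74, 73, 75], [74, 73, 74], [74, 72, 73], [69, 67, 67], [56, 55, 56], [54, 53, 54], [52, 52, 53], [53, 52, 52], [53, 52, 52], [61, 59, 59], [95, 93, 91], [108, 106, 102], [110, 107, 105], [110, 107, 104], [114, 112, 109], [115, 113, 109], [115, 113, 108], [114, 113, 108], [115, 113, 109], [116, 113, 109], [117, 114, 111], [116, 114, 110]]
[[50, 70, 96, 113, 119, 120, 120, 123, 125, 125, 127, 126, 125, 126, 128, 131, 128, 127, 126, 127, 128, 125, 124, 120, 116, 114, 109, 105, 104, 100, 97, 95, 102, 112, 126, 134, 134, 137, 138, 137], [50, 71, 98, 112, 116, 115, 117, 118, 117, 115, 103, 87, 74, 74, 77, 83, 84, 90, 94, 98, 107, 112, 116, 116, 118, 124, 134, 145, 147, 141, 132, 125, 127, 133, 137, 139, 140, 140, 138, 138], [47, 70, 97, 120, 124, 125, 125, 127, 128, 115, 88, 62, 49, 45, 51, 49, 47, 47, 50, 54, 56, 57, 60, 61, 65, 78, 98, 114, 125, 130, 131, 135, 143, 153, 158, 160, 158, 152, 147, 142], [46, 59, 88, 113, 121, 126, 126, 129, 127, 112, 79, 53, 42, 45, 45, 46, 44, 47, 47, 48, 46, 49, 47, 50, 48, 48, 47, 50, 50, 52, 59, 68, 78, 90, 100, 103, 108, 108, 107, 110], [43, 47, 60, 76, 82, 86, 93, 97, 98, 88, 65, 46, 40, 41, 38, 40, 41, 42, 40, 38, 42, 44, 45, 44, 47, 47, 44, 44, 47, 48, 51, 62, 69, 71, 72, 73, 75, 76, 79, 79], [45, 49, 65, 77, 80, 77, 78, 78, 77, 77, 80, 81, 91, 101, 97, 84, 75, 64, 49, 40, 47, 63, 67, 66, 61, 56, 52, 52, 49, 52, 51, 52, 55, 52, 56, 56, 55, 60, 65, 77]]
```

```bash
cat > lev.py <<'E'
from path import *
O=np.array([.5948,-.1049,0]);YAW=-5.7;RP=cv2.Rodrigues(np.array([0,0,np.radians(YAW)]))[0]
def knob(a): return O+RP@np.array([.036-.185*np.cos(.55-a),-.105,.246+.185*np.sin(.55-a)])
E
python3 - <<'E'
from lev import *
print(telemetry.state()["joint_pos"].round(2))
for t in(0,20,45,60,75,90):
  for a in(0,.6,1.2):
    for yaw in (YAW,-20):
      print(t,a,yaw,[q.round(2).tolist() for q in ik(knob(a),goalR(yaw,t),14)])
E
```

```text
[-0.26  0.51  2.32  2.89  0.5  -1.47]
0 0 -5.7 [[-0.41, 0.14, 1.8, 0.0, 1.2, 1.26]]
0 0 -20 [[-0.41, 0.14, 1.8, 0.0, 1.2, 1.51]]
0 0.6 -5.7 [[-0.43, 0.23, 1.95, 0.0, 0.96, 1.24]]
0 0.6 -20 [[-0.43, 0.23, 1.95, 0.0, 0.96, 1.49]]
0 1.2 -5.7 [[-0.4, 0.44, 1.94, 0.0, 0.77, 1.27]]
0 1.2 -20 [[-0.4, 0.44, 1.94, 0.0, 0.77, 1.51]]
20 0 -5.7 [[-0.48, -0.0, 1.98, 0.17, 0.84, 1.09]]
20 0 -20 [[-0.43, -0.01, 1.99, 0.04, 0.81, 1.47]]
20 0.6 -5.7 [[-0.51, 0.11, 2.14, 0.25, 0.58, 0.97]]
20 0.6 -20 [[-0.45, 0.1, 2.15, 0.07, 0.55, 1.42]]
20 1.2 -5.7 [[-0.48, 0.36, 2.13, 0.39, 0.34, 0.84]]
20 1.2 -20 [[-0.42, 0.35, 2.14, 0.08, 0.3, 1.43]]
45 0 -5.7 [[-0.62, -0.08, 2.23, 0.93, 0.45, 0.3]]
45 0 -20 [[-0.46, -0.12, 2.24, 0.33, 0.25, 1.17]]
45 0.6 -5.7 [[-0.66, 0.12, 2.39, 1.74, 0.39, -0.6]]
45 0.6 -20 [[-0.47, 0.1, 2.43, 2.64, 0.19, -1.17]]
45 1.2 -5.7 [[-0.58, 0.46, 2.37, 2.44, 0.53, -1.29]]
45 1.2 -20 [[-0.42, 0.46, 2.39, 3.04, 0.5, -1.53]]
60 0 -5.7 [[-0.69, -0.03, 2.37, 1.87, 0.53, -0.66]]
60 0 -20 [[-0.45, -0.07, 2.42, 2.8, 0.27, -1.29]]
60 0.6 -5.7 [[-0.72, 0.28, 2.49, 2.32, 0.77, -1.26]]
60 0.6 -20 [[-0.48, 0.26, 2.54, 2.97, 0.7, -1.5]]
60 1.2 -5.7 [[-0.64, 0.65, 2.43, 2.59, 1.0, -1.54]]
60 1.2 -20 [[-0.42, 0.66, 2.46, 3.07, 1.03, -1.57]]
75 0 -5.7 [[-0.72, 0.14, 2.47, 2.34, 0.9, -1.19]]
75 0 -20 [[-0.45, 0.11, 2.52, 3.01, 0.79, -1.5]]
75 0.6 -5.7 [[-0.77, 0.54, 2.54, 2.46, 1.26, -1.53]]
75 0.6 -20 []
75 1.2 -5.7 [[-0.68, 0.89, 2.43, 2.58, 1.46, -1.67]]
75 1.2 -20 [[-0.43, 0.92, 2.46, 3.06, 1.55, -1.59]]
90 0 -5.7 [[-0.72, 0.4, 2.51, 2.51, 1.38, -1.43]]
90 0 -20 [[-0.45, 0.4, 2.55, 3.04, 1.38, -1.55]]
90 0.6 -5.7 [[-0.78, 0.83, 2.52, 2.45, 1.73, -1.7]]
90 0.6 -20 [[-0.49, 0.88, 2.56, 2.99, 1.87, -1.61]]
90 1.2 -5.7 [[-0.69, 1.11, 2.36, 2.53, 1.85, -1.76]]
90 1.2 -20 [[-0.43, 1.15, 2.4, 3.05, 1.97, -1.61]]
```

Run:
```python
from lev import *
q=telemetry.state()["joint_pos"];W=[q]
for P,t in(((-.10,0,.168),46.5),((-.17,0,.26),56),((-.185,-.06,.34),60),((-.185,-.105,.38),60)):
    r=[x for x in ik(O+RP@np.array(P),goalR(YAW,t),25) if x[3]>1];print(P,[x.round(2) for x in r])
    if r: W.append(r[0])
rows(W,8,40)
```

```text
(-0.1, 0, 0.168) [array([-0.24,  0.36,  2.42,  2.9 ,  0.45, -1.45])]
(-0.17, 0, 0.26) [array([-0.32,  0.05,  2.58,  2.75,  0.49, -1.34])]
(-0.185, -0.06, 0.34) [array([-0.67, -0.18,  2.5 ,  1.85,  0.51, -0.63])]
(-0.185, -0.105, 0.38) [array([-0.84, -0.22,  2.41,  1.5 ,  0.63, -0.35])]
{"xyz": [-0.001, -0.009, -0.039], "delta_rot": [-0.0, 0.1, 0.0]}, # G [ 0.51 -0.1   0.15]
{"xyz": [-0.001, -0.004, -0.04], "delta_rot": [0.0, 1.4, 0.1]}, # G [ 0.49 -0.1   0.18]
{"xyz": [0.001, 0.001, -0.039], "delta_rot": [0.0, 3.3, 0.1]}, # G [ 0.46 -0.09  0.22]
{"xyz": [-0.002, -0.001, -0.04], "delta_rot": [-0.0, 3.4, -0.1]}, # G [ 0.44 -0.09  0.25]
{"xyz": [0.011, 0.009, -0.025], "delta_rot": [0.7, 3.5, 0.4]}, # G [ 0.43 -0.1   0.28]
{"xyz": [0.013, 0.012, -0.01], "delta_rot": [0.5, 1.7, 0.2]}, # G [ 0.43 -0.11  0.3 ]
{"xyz": [0.011, 0.012, -0.011], "delta_rot": [0.1, 0.9, -0.1]}, # G [ 0.42 -0.12  0.32]
{"xyz": [0.009, 0.012, -0.013], "delta_rot": [-0.4, 0.1, -0.3]}, # G [ 0.42 -0.13  0.33]
{"xyz": [0.007, 0.013, -0.014], "delta_rot": [-1.0, -0.6, -0.4]}, # G [ 0.4  -0.15  0.34]
{"xyz": [0.021, 0.024, -0.009], "delta_rot": [0.2, 0.6, -0.0]}, # G [ 0.41 -0.17  0.36]
{"xyz": [0.013, 0.02, -0.011], "delta_rot": [-0.2, -0.7, 0.0]}, # G [ 0.4  -0.19  0.38]
```

Call:
step_arm(
  increments=[
    {"xyz": [0,0,-0.015],"delta_rot": [0,0,0]},
    {"xyz": [0,0,-0.025],"delta_rot": [0,0,0]},
    {"xyz": [0,0,-0.04],"delta_rot": [0,1.4,0]},
    {"xyz": [0,0,-0.039],"delta_rot": [0,3.3,0]},
    {"xyz": [-0.002,0,-0.04],"delta_rot": [0,3.4,0]},
    {"xyz": [0.011,0.006,-0.025],"delta_rot": [0.7,3.5,0.4]},
    {"xyz": [0.013,0.012,-0.01],"delta_rot": [0.5,1.7,0.2]},
    {"xyz": [0.011,0.012,-0.011],"delta_rot": [0.1,0.9,-0.1]},
    {"xyz": [0.009,0.012,-0.013],"delta_rot": [-0.4,0.1,-0.3]},
    {"xyz": [0.007,0.013,-0.014],"delta_rot": [-1,-0.6,-0.4]},
    {"xyz": [0.021,0.024,-0.009],"delta_rot": [0.2,0.6,0]},
    {"xyz": [0.013,0.02,-0.011],"delta_rot": [-0.2,-0.7,0]},
  ],
)

```text
time: 17.95
ee_pos: [0.2678, -0.1732, 0.4579]
orientation: [[0.5, -0.099, 0.861], [-0.046, -0.995, -0.088], [0.865, 0.004, -0.502]]
contact_force: [0.8, 0.5, -0.4]
width: 0.589
```

Run:
```python
from lev import *
plan(O+RP@np.array((-.185,-.105,.38)),YAW,60)
q=telemetry.state()["joint_pos"];print(q.round(2));w=grab("wrist","w8.png");s=grab("side","s8.png")
im=cv2.imread("pics/w8.png");i2=cv2.imread("pics/s8.png");L=cv2.INTER_CUBIC
cv2.imwrite("pics/w8b.png",np.hstack([cv2.resize(im,(480,360),interpolation=L),cv2.resize(i2[120:240,190:297],(320,360),interpolation=L)]))
print("knob",proj(w,knob(0))*480/512)
```

```text
G now [ 0.4009 -0.1868  0.3803] rot [0.11 0.11 0.21] TCPgoal [ 0.267  -0.1777  0.4574] d [-0.0008 -0.0045 -0.0005] | 0.005 tool-after-rot [-0.0006  0.0046 -0.    ] F [ 0.8  0.5 -0.4] w 0.0503 t 17.95
[-0.85 -0.23  2.41  1.48  0.63 -0.33]
knob [248.13011004 201.27864902]
```

View pics/w8b.png

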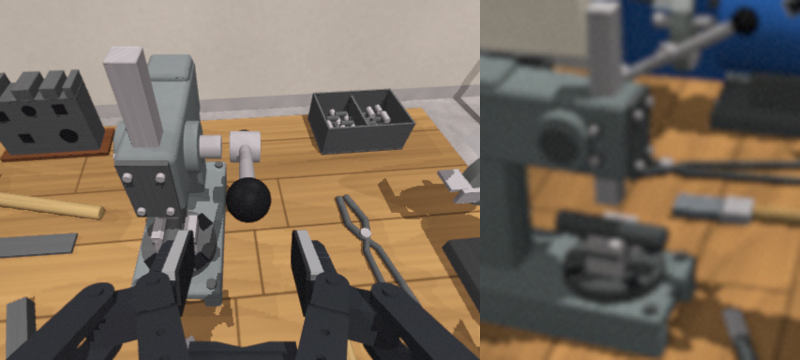

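Knob seen at (248,200), predicted at (248,201), so the press model is right. The bar still lies in the V. Approaching the knob.

Call:
step_arm(
  increments=[
    {"xyz": [0,0.005,0],"delta_rot": [0,0,0.2]},
    {"xyz": [0,0,0.02],"delta_rot": [0,0,0]},
    {"xyz": [0,0,0.02],"delta_rot": [0,0,0]},
    {"xyz": [0,0,0.02],"delta_rot": [0,0,0]},
    {"xyz": [0,0,0],"delta_rot": [0,0,0]},
  ],
)

```text
time: 18.55
ee_pos: [0.3201, -0.1817, 0.4243]
orientation: [[0.502, -0.099, 0.859], [-0.052, -0.995, -0.084], [0.863, -0.003, -0.505]]
contact_force: [-0.3, -0.0, -0.5]
width: 0.588
```

Run:
```python
from lev import *
plan(knob(0),YAW,60)
```

```text
G now [ 0.453  -0.1947  0.3462] rot [-0.12  0.34 -0.13] TCPgoal [ 0.3299 -0.184   0.42  ] d [ 0.0098 -0.0023 -0.0043] | 0.011 tool-after-rot [0.0013 0.0013 0.0108] F [-0.3 -0.  -0.5] w 0.0502 t 18.55
```

Call:
step_arm(
  increments=[
    {"xyz": [0.001,0.001,0.011],"delta_rot": [0,0.3,0]},
    {"xyz": [0,0,0],"delta_rot": [0,0,0]},
    {"xyz": [0,0,0],"delta_rot": [0,0,0]},
  ],
)

```text
time: 18.85
ee_pos: [0.3287, -0.1841, 0.4215]
orientation: [[0.496, -0.1, 0.863], [-0.05, -0.995, -0.086], [0.867, -0.001, -0.498]]
contact_force: [-0.2, 1.1, -0.2]
width: 0.585
```

Call:
step_arm(
  increments=[
    {"xyz": [0,0,0],"delta_rot": [0,0,0]},
    {"xyz": [0,0,0],"delta_rot": [0,0,0]},
    {"xyz": [0,0,0],"delta_rot": [0,0,0]},
    {"xyz": [0,0,0],"delta_rot": [0,0,0]},
    {"xyz": [0,0,0],"delta_rot": [0,0,0]},
  ],
  gripper=0.0,
  force=25,
)

```text
time: 19.35
ee_pos: [0.3285, -0.1838, 0.422]
orientation: [[0.494, -0.099, 0.864], [-0.049, -0.995, -0.086], [0.868, -0.0, -0.497]]
contact_force: [-4.3, 6.0, 3.4]
width: 0.354
```

Run:
```python
from lev import *
plan(knob(0),YAW,60)
R=np.array(telemetry.state()["orientation"])
A=np.arange(0,1.21,.1)
for i in range(len(A)-1): print(A[i+1].round(2),(R.T@(knob(A[i+1])-knob(A[i]))).round(4).tolist(),knob(A[i+1]).round(3))
```

```text
G now [ 0.4621 -0.1971  0.3451] rot [-0.02 -0.22 -0.  ] TCPgoal [ 0.3299 -0.184   0.42  ] d [ 0.0015 -0.0001 -0.0019] | 0.002 tool-after-rot [-0.0009 -0.      0.0022] F [-4.3  6.   3.4] w 0.0303 t 19.35
0.1 [-0.0185, 0.0, 0.0004] [ 0.454 -0.196  0.326]
0.2 [-0.0184, 0.0, 0.0022] [ 0.447 -0.196  0.309]
0.3 [-0.018, 0.0, 0.004] [ 0.442 -0.195  0.292]
0.4 [-0.0176, 0.0, 0.0058] [ 0.438 -0.195  0.274]
0.5 [-0.0169, 0.0, 0.0075] [ 0.436 -0.195  0.255]
0.6 [-0.0161, 0.0, 0.0092] [ 0.436 -0.195  0.237]
0.7 [-0.0151, 0.0, 0.0107] [ 0.438 -0.195  0.218]
0.8 [-0.0139, 0.0, 0.0122] [ 0.442 -0.195  0.2  ]
0.9 [-0.0126, 0.0, 0.0135] [ 0.447 -0.196  0.183]
1.0 [-0.0112, 0.0, 0.0147] [ 0.454 -0.196  0.166]
1.1 [-0.0097, 0.0, 0.0158] [ 0.463 -0.197  0.149]
1.2 [-0.0081, 0.0, 0.0166] [ 0.474 -0.198  0.134]
```

Call:
step_arm(
  increments=[
    {"xyz": [-0.009,-0.001,0],"delta_rot": [0,0,0]},
    {"xyz": [-0.009,0,0],"delta_rot": [0,0,0]},
    {"xyz": [-0.009,0,0.001],"delta_rot": [0,0,0]},
    {"xyz": [-0.009,0,0.001],"delta_rot": [0,0,0]},
    {"xyz": [-0.009,0,0.002],"delta_rot": [0,0,0]},
    {"xyz": [-0.009,0,0.002],"delta_rot": [0,0,0]},
    {"xyz": [-0.009,0,0.003],"delta_rot": [0,0,0]},
    {"xyz": [-0.009,0,0.003],"delta_rot": [0,0,0]},
  ],
)

```text
time: 20.15
ee_pos: [0.3036, -0.1811, 0.3537]
orientation: [[0.493, -0.101, 0.864], [-0.049, -0.995, -0.088], [0.869, 0.001, -0.496]]
contact_force: [0.1, 1.7, 3.0]
width: 0.353
```

Run:
```python
from lev import *
plan(knob(.4),YAW,60);print(telemetry.state()["joint_pos"].round(2))
```

```text
G now [ 0.4373 -0.1947  0.277 ] rot [ 0.12 -0.29 -0.02] TCPgoal [ 0.3049 -0.1815  0.351 ] d [ 0.0012 -0.0004 -0.0027] | 0.003 tool-after-rot [-0.0017  0.0003  0.0025] F [0.1 1.7 3. ] w 0.0301 t 20.15
[-0.77  0.13  2.47  2.12  0.68 -1.03]
```

Call:
step_arm(
  increments=[
    {"xyz": [-0.009,0,0.004],"delta_rot": [0,0,0]},
    {"xyz": [-0.009,0,0.004],"delta_rot": [0,0,0]},
    {"xyz": [-0.008,0,0.0045],"delta_rot": [0,0,0]},
    {"xyz": [-0.008,0,0.005],"delta_rot": [0,0,0]},
    {"xyz": [-0.0077,0,0.0053],"delta_rot": [0,0,0]},
    {"xyz": [-0.0075,0,0.0056],"delta_rot": [0,0,0]},
    {"xyz": [-0.007,0,0.006],"delta_rot": [0,0,0]},
    {"xyz": [-0.007,0,0.0062],"delta_rot": [0,0,0]},
    {"xyz": [-0.0064,0,0.0066],"delta_rot": [0,0,0]},
    {"xyz": [-0.006,0,0.007],"delta_rot": [0,0,0]},
    {"xyz": [-0.0058,0,0.0072],"delta_rot": [0,0,0]},
    {"xyz": [-0.0055,0,0.0075],"delta_rot": [0,0,0]},
  ],
)

```text
time: 21.35
ee_pos: [0.32, -0.1827, 0.2437]
orientation: [[0.495, -0.102, 0.863], [-0.051, -0.995, -0.088], [0.867, -0.0, -0.498]]
contact_force: [-3.8, 0.3, 1.6]
width: 0.357
```

Run:
```python
from lev import *
plan(knob(1.1),YAW,60)
s=telemetry.state();G=np.array(s["ee_pos"])+manip.pinch_z*np.array(s["orientation"])[:,2];p=RP.T@(G-O)-[.036,-.105,.246]
print("a",.55-np.arctan2(p[2],-p[0]),np.hypot(p[0],p[2]),s["joint_pos"].round(2))
```

```text
G now [ 0.4534 -0.1962  0.1667] rot [ 0.1  -0.14 -0.08] TCPgoal [ 0.3299 -0.184   0.2267] d [ 0.01   -0.0013 -0.017 ] | 0.02 tool-after-rot [-0.0097  0.0003  0.0172] F [-3.8  0.3  1.6] w 0.0304 t 21.35
a 0.992207158846379 0.18542409968904858 [-0.73  0.53  2.48  2.46  0.95 -1.48]
```

Call:
step_arm(
  increments=[
    {"xyz": [-0.0027,0,0.0043],"delta_rot": [0,0,0]},
    {"xyz": [-0.0027,0,0.0043],"delta_rot": [0,0,0]},
    {"xyz": [-0.0026,0,0.0044],"delta_rot": [0,0,0]},
    {"xyz": [-0.0026,0,0.0044],"delta_rot": [0,0,0]},
    {"xyz": [-0.0025,0,0.0045],"delta_rot": [0,0,0]},
    {"xyz": [0,0,0],"delta_rot": [0,0,0]},
  ],
)

```text
time: 21.95
ee_pos: [0.333, -0.184, 0.2211]
orientation: [[0.496, -0.1, 0.863], [-0.05, -0.995, -0.087], [0.867, -0.0, -0.498]]
contact_force: [0.5, 1.4, -5.9]
width: 0.357
```

Call:
step_arm(
  increments=[
    {"xyz": [-0.0016,0,0.003],"delta_rot": [0,0,0]},
    {"xyz": [-0.0008,0,0.0016],"delta_rot": [0,0,0]},
    {"xyz": [0,0,0],"delta_rot": [0,0,0]},
  ],
)

```text
time: 22.25
ee_pos: [0.3357, -0.1843, 0.217]
orientation: [[0.495, -0.101, 0.863], [-0.05, -0.995, -0.087], [0.867, -0.0, -0.498]]
contact_force: [-2.6, 1.2, -3.3]
width: 0.354
```

```bash
cat >> lev.py <<'E'
def ang():
    s=telemetry.state();G=np.array(s["ee_pos"])+manip.pinch_z*np.array(s["orientation"])[:,2];p=RP.T@(G-O)-[.036,-.105,.246]
    print("a",(.55-np.arctan2(p[2],-p[0])).round(4),np.hypot(p[0],p[2]).round(4),s["contact_force"].round(1))
E
python3 -c "
from lev import *
ang()"
```

```text
a 1.1597 0.1851 [-2.6  1.2 -3.3]
```

Call:
step_arm(
  increments=[
    {"xyz": [-0.0008,0,0.0017],"delta_rot": [0,0,0]},
    {"xyz": [0,0,0],"delta_rot": [0,0,0]},
  ],
)

```text
time: 22.45
ee_pos: [0.3367, -0.1844, 0.2155]
orientation: [[0.495, -0.1, 0.863], [-0.05, -0.995, -0.087], [0.867, 0.0, -0.498]]
contact_force: [-3.5, 2.5, -2.8]
width: 0.352
```

Call:
step_arm(
  increments=[
    {"xyz": [-0.0008,0,0.0017],"delta_rot": [0,0,0]},
    {"xyz": [0,0,0],"delta_rot": [0,0,0]},
  ],
)

```text
time: 22.65
ee_pos: [0.3379, -0.1845, 0.214]
orientation: [[0.495, -0.101, 0.863], [-0.05, -0.995, -0.087], [0.868, 0.0, -0.497]]
contact_force: [-3.3, 2.4, -2.4]
width: 0.353
```

Call:
step_arm(
  increments=[
    {"xyz": [-0.0008,0,0.0017],"delta_rot": [0,0,0]},
    {"xyz": [0,0,0],"delta_rot": [0,0,0]},
  ],
)

```text
time: 22.85
ee_pos: [0.339, -0.1846, 0.2125]
orientation: [[0.495, -0.101, 0.863], [-0.05, -0.995, -0.087], [0.868, 0.0, -0.497]]
contact_force: [-3.3, 2.5, -2.8]
width: 0.352
```

```bash
python3 -c "
from lev import *
ang()"
```

```text
a 1.1898 0.185 [-3.3  2.5 -2.8]
```

Call:
step_arm(
  increments=[
    {"xyz": [-0.0008,0,0.0017],"delta_rot": [0,0,0]},
    {"xyz": [0,0,0],"delta_rot": [0,0,0]},
  ],
)

```text
time: 23.05
ee_pos: [0.3401, -0.1847, 0.2109]
orientation: [[0.495, -0.1, 0.863], [-0.05, -0.995, -0.087], [0.868, 0.0, -0.497]]
contact_force: [-2.6, 3.4, -1.5]
width: 0.351
```

Call:
step_arm(
  increments=[
    {"xyz": [-0.0008,0,0.0017],"delta_rot": [0,0,0]},
    {"xyz": [0,0,0],"delta_rot": [0,0,0]},
  ],
)

```text
time: 23.25
ee_pos: [0.3412, -0.1848, 0.2094]
orientation: [[0.494, -0.1, 0.863], [-0.05, -0.995, -0.087], [0.868, 0.0, -0.497]]
contact_force: [-2.2, 3.8, -1.0]
width: 0.356
```

```bash
python3 -c "
from lev import *
ang()"
```

```text
a 1.21 0.185 [-2.2  3.8 -1. ]
```

Call:
step_arm(
  increments=[
    {"xyz": [-0.0008,0,0.0017],"delta_rot": [0,0,0]},
    {"xyz": [0,0,0],"delta_rot": [0,0,0]},
  ],
)

```text
time: 23.45
ee_pos: [0.3423, -0.1849, 0.208]
orientation: [[0.494, -0.1, 0.864], [-0.05, -0.995, -0.087], [0.868, 0.0, -0.496]]
contact_force: [-3.8, 4.1, -0.2]
width: 0.352
```

Run:
```python
from lev import *
ang();s=grab("side","s9.png");c=s
# ram front/left edge & bar: column profiles of side image near the ram, vs predicted nose row
for z in(.157,.135,.131): print(z,proj(s,O+RP@np.array([0,.014,z])).round(1))
print("before",cv2.imread("pics/s8.png",0)[180:202,228:236].mean(1).round().astype(int).tolist())
print("now   ",cv2.imread("pics/s9.png",0)[180:202,228:236].mean(1).round().astype(int).tolist())
print("knob pred",[(a,proj(s,knob(a)).round(1).tolist()) for a in(1.14,1.18,1.22)])
```

```text
a 1.2194 0.185 [-3.8  4.1 -0.2]
0.157 [232.6 187.5]
0.135 [232.8 193.1]
0.131 [232.9 194.1]
before [80, 86, 88, 88, 88, 88, 88, 94, 107, 121, 131, 126, 98, 66, 50, 47, 45, 43, 54, 84, 111, 115]
now    [80, 87, 88, 88, 89, 88, 88, 88, 89, 89, 88, 85, 83, 81, 73, 59, 47, 44, 51, 72, 89, 92]
knob pred [(1.14, [276.5, 179.3]), (1.18, [275.3, 180.6]), (1.22, [274.1, 181.8])]
```

Call:
step_arm(
  increments=[
    {"xyz": [-0.0008,0,0.0017],"delta_rot": [0,0,0]},
    {"xyz": [0,0,0],"delta_rot": [0,0,0]},
  ],
)

```text
time: 23.7
ee_pos: [0.3432, -0.185, 0.2066]
orientation: [[0.494, -0.101, 0.864], [-0.05, -0.995, -0.087], [0.868, 0.0, -0.496]]
contact_force: [-5.4, 3.6, 3.1]
width: 0.354
```

Call:
step_arm(
  increments=[
    {"xyz": [-0.0008,0,0.0017],"delta_rot": [0,0,0]},
    {"xyz": [0,0,0],"delta_rot": [0,0,0]},
  ],
)

```text
time: 23.9
ee_pos: [0.3442, -0.185, 0.2053]
orientation: [[0.493, -0.101, 0.864], [-0.05, -0.995, -0.088], [0.869, 0.0, -0.496]]
contact_force: [-6.9, 3.9, 4.9]
width: 0.356
```

Call:
step_arm(
  increments=[
    {"xyz": [-0.0008,0,0.0017],"delta_rot": [0,0,0]},
    {"xyz": [0,0,0],"delta_rot": [0,0,0]},
  ],
)

```text
time: 24.1
ee_pos: [0.3452, -0.1851, 0.2039]
orientation: [[0.493, -0.101, 0.864], [-0.05, -0.995, -0.088], [0.869, 0.0, -0.495]]
contact_force: [-9.4, 3.1, 7.8]
width: 0.354
```

Run:
```python
from lev import *
ang();s=grab("side","s10.png")
print("now   ",cv2.imread("pics/s10.png",0)[180:202,228:236].mean(1).round().astype(int).tolist())
```

```text
a 1.2462 0.1851 [-9.4  3.1  7.8]
now    [80, 86, 88, 88, 88, 88, 88, 88, 88, 89, 88, 86, 83, 82, 74, 61, 48, 43, 52, 73, 89, 93]
```

The ram edge in the side view no longer moves while the force climbs to about 12 N, so the ram rests on the bar. Releasing and backing off.

Call:
step_arm(
  increments=[
    {"xyz": [0,0,0],"delta_rot": [0,0,0]},
    {"xyz": [0,0,0],"delta_rot": [0,0,0]},
    {"xyz": [0,0,0],"delta_rot": [0,0,0]},
    {"xyz": [0,0,0],"delta_rot": [0,0,0]},
    {"xyz": [0,0,0],"delta_rot": [0,0,0]},
  ],
  gripper=0.06,
)

```text
time: 24.65
ee_pos: [0.3455, -0.1855, 0.2033]
orientation: [[0.494, -0.101, 0.863], [-0.05, -0.995, -0.088], [0.868, 0.0, -0.497]]
contact_force: [0.1, 0.1, 0.0]
width: 0.702
```

Call:
step_arm(
  increments=[
    {"xyz": [0,0,-0.01],"delta_rot": [0,0,0]},
    {"xyz": [0,0,-0.02],"delta_rot": [0,0,0]},
    {"xyz": [0,0,-0.02],"delta_rot": [0,0,0]},
    {"xyz": [0,0,-0.02],"delta_rot": [0,0,0]},
    {"xyz": [0,0,-0.02],"delta_rot": [0,0,0]},
    {"xyz": [0,0,0],"delta_rot": [0,0,0]},
    {"xyz": [0,0,0],"delta_rot": [0,0,0]},
  ],
)

```text
time: 25.35
ee_pos: [0.2676, -0.1778, 0.2483]
orientation: [[0.494, -0.102, 0.863], [-0.05, -0.995, -0.089], [0.868, 0.001, -0.497]]
contact_force: [0.1, 0.5, -0.3]
width: 0.703
```

Run:
```python
from lev import *
s=grab("side","s11.png");w=grab("wrist","w11.png");t=grab("top","t11.png")
L=cv2.INTER_CUBIC;i=cv2.imread("pics/s11.png");j=cv2.imread("pics/w11.png")
print("now",cv2.imread("pics/s11.png",0)[180:202,228:236].mean(1).round().astype(int).tolist())
print([(a,(proj(w,knob(a))*.78).round(0)) for a in(1.1,1.18,1.24)])
cv2.imwrite("pics/fin.png",np.hstack([cv2.resize(j,(400,300),interpolation=L),cv2.resize(i[140:230,180:300],(400,300),interpolation=L)]))
```

```text
now [80, 86, 87, 88, 87, 87, 87, 87, 88, 88, 87, 86, 82, 80, 74, 61, 48, 43, 53, 81, 102, 102]
[(1.1, array([201., 157.])), (1.18, array([201., 159.])), (1.24, array([201., 159.]))]
```

View pics/fin.png

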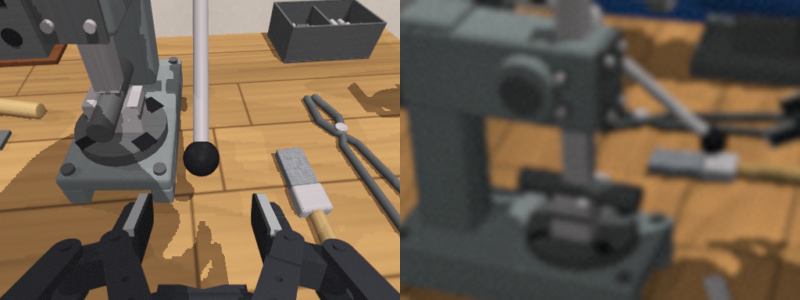

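Run:
```python
from h import *
a=cv2.imread("pics/a.png",0).astype(int);b=cv2.imread("pics/t11.png",0).astype(int)
print("bystander px diff (thin rod, square bar):",np.abs(a-b)[165:210,162:175].mean(),np.abs(a-b)[185:222,228:246].mean())
print(manip.hand_in())
```

```text
bystander px diff (thin rod, square bar): 3.7846153846153845 8.696696696696696
the job is handed in; nothing more can be done
None
```

The round bar is lying in the press's V-block, released, with the ram resting on it. I handed the job in at about 25 s.

**What I did:** I picked the bar up by its front end with the hand tilted 45°, slid it in from the front, lowered it until the V took its weight, and let go. Then I gripped the lever knob and pulled it down its arc. The ram stopped moving in the side view while the pull rose to about 12 N. After that I opened the gripper and backed off.

**Last checks:**
- **Bar:** it is level in the V, seen in the wrist and side pictures. The wrist picture puts it about 3 mm too far back, so it sticks out roughly 42 mm in front and 48 mm behind. I left it there.
- **Ram and lever:** the ram showed no gap above the bar, and its edge stayed put after I let go. The knob's position in the side view gives a lever angle of about 1.2, against the expected 1.18.
- **Robot:** forces were near zero once the gripper was clear.
- **Other things on the bench:** I noticed no contact with them. A before/after comparison of the top view for the thin rod and square bar showed small differences (about 4 and 9 grey levels). I put these down to shadow, but I didn't check them further. I didn't compare the remaining bystanders.

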